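Close, pin and hold a clamshell sensor test fixture

ROBOT

A 6-joint arm with a two-finger parallel gripper is mounted at the origin on a cart in front of the work surface, level with it; the furniture and walls round the work are solid. World frame = base frame: x ahead of the robot, y to its left, z up, the work surface at z = 0. Lengths are in m, angles in rad, forces in N, time in s.
With the tool pointing down it reaches from about 0.375 to 0.75 m from the base axis. Payload 9 kg.
Tool frame: the origin (TCP) lies midway between the tips of the shut fingers; the grasp point (between the pads) lies 19 mm behind it; y points along the fingers, x is the direction in which the jaws open and shut, and the axes are right-handed (so a half turn about y gives the same grasp; the last joint's range is limited). The gripper opens to 85 mm and grips with 20 to 120 N. Pads are 22 mm wide; open, the fingers measure 114 mm over their backs; the gripper's body (76 mm by 85 mm) begins 54 mm behind the grasp point. The pads swing forward as they close: fully open they stand 13 mm farther back than shut.
Start: joints at [0.982, 0.104, 0.097, 1.564, 0, 1.353], TCP at [0.217, 0.559, 0.231] pointing down, gripper open.
Joint ranges: [-2.99, 2.99], [-0.84, 1.86], [-1.1, 1.16], [-1.84, 2.11], [-1.51, 1.56], [-3.14, 3.14]. Speed limits (rad/s): [2.22, 2.22, 2.57, 3.14, 3.14, 3.14].

INTERFACE

Orientations are given as a 3x3 rotation matrix whose columns are the frame's x, y, z axes.
In Python, from bench import sensors, eyes, arm gives the robot as it stands.
- The arm moves only by the tool apply_moves, never from a script. Its argument "moves" is one flat list of numbers, 7 for each row, row after row: the shift along the tool's x, y, z each as a share of 15 cm, from -1 to 1, then the turn, a rotation vector about the tool's x, y, z each as a share of 90 degrees, from -1 to 1, then the closure, from 0 (fully open) to 1 (shut). In form: [tx, ty, tz, ax, ay, az, jaw, tx, ty, tz, ax, ay, az, jaw, ...]. A call has 1 to 20 rows; each row is the pose to reach, as a shift and turn from the pose measured when the call began, along the tool's axes at that moment; what a row does not reach only later rows make up. A row lasts 1/8 s, in which the tool goes at most 62.5 mm and 10.7 degrees, less where a joint would pass 70% of its speed; a pose out of reach is approached as far as the arm can. A call with a number of a shift or a turn outside -1 to 1 is refused whole. A call with a gripper value outside its range is refused whole. The fingers move at their own pace and stop on an object; the grip force is fixed at half the most. Time passes only in rows, so rows that repeat a pose let the fingers close. It gives the time, the measured TCP pose, the force and the opening at its end, in the units of the state.
- sensors.get_obs(): the state, without advancing time (a new reading comes with each control period).
- eyes.get_image(name): name is "side" or "top" or "wrist"; returns (picture, depth): 400x640x3 uint8, blue, green, red; 400x640 float32, m along the optical axis (not along the pixel's ray), 0 where there is no reading.
- eyes.camera_model(name): a dict with "fx", "fy", "cx", "cy" (pixels), "xyz" and "attitude" of the camera in the world. Camera axes: x right, y down, z forward; pixel columns grow to the right and rows downward; lengths in m; the calibration is good to about 2 mm. A picture is of the moment at which its call begins: read the wrist's pose just before it. camera_model takes no time and is no camera call; for the wrist camera it gives the pose at the moment of the call.
- arm.sign_off(): hands the job in, once; it reports no verdict.
Trained networks look in the newest picture that a camera, given by its name, has taken for a name from the list of things; names that differ only in an ending like _2 or _b are one class to them, and where a whole thing is asked for, a point or a joint stands for the part that bears it (a point fixed in the world has none). Each returns a list of dicts, best first, with "score" (0 to 1); they miss things now and then, are a little off and sometimes report something else, mostly with a low value. They report only what shows in the picture. A call takes as long as a camera call. They do not tell look-alikes from the thing itself.
- eyes.outline_of(camera, thing): "pixels" (400x640 bool, what is visible of it) and "uv" ([column, row] in pixels, amid what is visible of it).
- eyes.tip_of(camera, thing): "uv" ([column, row] in pixels: a listed point, or the origin of a listed thing).
The state is a dict: "clock": time; "qpos": joint angles; "joint_velocities": joint speeds; "joint_torque": joint torques, N m; "position": TCP position; "tcp_rot": TCP orientation; "ft_force": force on the tool from outside, world axes, zero at the start; "wrist_torque": the same for the moment, N m; "grip_width": finger opening in m.
Only numpy, scipy, OpenCV 4.12 (cv2) and the standard library are available. Lean on these libraries where they do the work, as an engineer would, in place of code of your own. Each camera call takes 0.05 s, during which the arm holds its last target.

TASK

Get the clamshell test fixture ready for a reading: swing the clamp lever down flat over the sensor module in its socket, then shut the hinged lid on it, then take the locking pin with the round knob and the wide collar out of the pin block and push it down through the hole in the lid's front flange into the hole of the lower half. Sprung plungers hold the lid a few millimetres up, so press the pin fully home until its collar has pushed the lid flush, and finish still pressing it down: do not let go. Leave the other two pins in the block and do not knock the things standing around.

Things in the scene. Friction and masses are not known exactly. Their poses are not given: they have to be found in the camera images.
- fixture: bare aluminium lower half of the clamshell test fixture, fixed to the worktop, 170 (x) x 110 (y) x 30 mm; origin at the centre of its underside, z up, its -x side is the front (towards the robot, turned up to 0.2 rad), the lid's hinge is at its back. On it sits a black socket block (54 x 44 x 10 mm, centre 10 mm behind the origin) with a white sensor module.
- clamp_lever (a joint): hold-down clamp lever (bent steel wire frame, 54 mm wide, 52 mm long) of the socket; 0 = down flat over the module (shut), about 1.57 = standing upright; starts at 1.2 to 1.55. It turns about the fixture's y axis through point clamp_hinge; from upright it swings shut away from the robot (fixture +x) and down. It stays where it is left; about 1.5 N at its crossbar moves it. While it stands up it blocks the lid.
- clamp_hinge (a point): middle of the clamp lever's hinge axis, 38 mm above the worktop, 16 mm in front of the fixture's origin
- clamp_bar (a point): middle of the lever's crossbar (6 mm thick, 54 mm long along the fixture's y), 52 mm along the lever from its hinge and 8 mm to its upper side; 46 mm above the worktop when shut
- lid (a joint): hinged upper half (aluminium cover with a clear window, 10 to 110 mm from the hinge, top at 60 mm when shut, and a lower flange in front of it); 0 = flush on the lower half, grows as it opens; starts open, leaning back, at 1.75 to 1.9. It stays where it is left; 3 to 5 N moves it. Let go nearly shut it rests on sprung plungers at about 0.04; 10 N at the pin hole presses it to 0.
- lid_hinge (a point): middle of the lid's hinge axis, 78 mm behind the fixture's origin, 40 mm above the worktop; axis along the fixture's y
- lid_front (a point): middle of the top front edge of the lid's front flange (50 mm deep, 100 mm wide, 10 mm thick, top 40.5 mm above the worktop when shut), 160 mm from the hinge axis and level with it. The flange's 13 mm pin hole lies 22 mm back from this edge. Push the lid shut on the flange near this edge, from behind and then from above; nearer the hinge the standing flange reaches up into a gripper.
- pin_hole (a point): centre of the mouth of the pin hole in the lower half (11.5 mm wide, vertical, through), 60 mm in front of the fixture's origin, 30 mm above the worktop; the lid's hole lies right over it when the lid is shut
- pin_block: white plastic block 140 x 50 x 40 mm, fixed, with three 13 mm holes in a row along its x, 45 mm apart, one pin standing in each; origin at the centre of its underside; turned up to 0.25 rad
- lock_pin: the locking pin: 10 mm steel shank 34 mm long with a tapered tip, a wide flat steel collar (32 mm across, 5 mm thick) and a black fluted round knob (25 mm across, from 10 to 36 mm above the collar's underside). Origin: centre of the collar's underside, z up the pin. It stands in one of the block's three holes (which one varies), its collar on the block's top at 40 mm; about 60 g
- pin_knob (a point): point on the locking pin's axis to grip, in the knob, 26 mm above the collar's underside
- pin_tip (a point): end of the locking pin's shank, 34 mm below the collar's underside
- tee_pin: another pin in the block, with a T-bar handle 53 mm long and a small collar; not needed. Origin as for the locking pin
- ball_pin: another pin in the block, with a 21 mm ball knob and a small collar; not needed. Origin as for the locking pin
- vial_white_cap: glass sample vial with a white cap, 27 mm across, 60 mm tall, standing left of the fixture
- vial_black_cap: glass sample vial with a black cap, 27 mm across, 60 mm tall, standing left of the fixture
- timer: small lab timer lying flat, 62 x 66 x 18 mm, behind the pin block
There are look-alikes about, which are no part of the job. What is shaped like the lock_pin but turquoise or yellow is not meant.

How it is judged:
On the way, in this order (a step that is already met when the one before it is completed fails the run):
1. the clamp lever is down flat over the module (value of joint clamp_lever below 0.12 rad), for 0.2 s.
2. the lid is shut down onto its plungers, the lever still flat (value of joint lid below 0.08 rad and value of joint clamp_lever below 0.12 rad), for 0.2 s.
3. the locking pin is through the lid's hole and in the lower half's hole (z of pin_tip in the frame of pin_hole below -0.008 m and horizontal distance between pin_tip and pin_hole below 0.004 m and value of joint lid below 0.08 rad), for 0.2 s.
At the end, for the whole second after the job is handed in: Lever flat (under 0.12 rad); pin upright through both halves, tip over 20 mm into the lower hole (within 4 mm of its axis); fingers still on the pin (over 3 N) and its collar pressing (over 3 N) so that the lid stays flush (under 0.015 rad) through the last second (value of joint clamp_lever below 0.12 rad and value of joint lid below 0.015 rad and z of pin_tip in the frame of pin_hole below -0.02 m and horizontal distance between pin_tip and pin_hole below 0.004 m and angle between the z axis of lock_pin and the z axis of fixture, either way round below 0.1 rad and contact force between lock_pin and fixture above 3 N and contact force between the fingers and lock_pin above 3 N); the arm keeps its last pose, push and grip.
It fails at once if one of the other two pins moved more than 20 mm (distance of any of tee_pin, ball_pin from where it was at the start of the episode above 0.02 m).
It fails at once if a vial or the timer knocked more than 30 mm away (distance of any of vial_white_cap, vial_black_cap, timer from where it was at the start of the episode above 0.03 m).
It also fails if it takes over 72 s, if anything falls off the work surface, if the arm or the gripper's body presses on something with over 40 N, if the wrist force passes 120 N, or if a joint passes its speed limit or range.

## Working session

There is one attempt and no reset: what is moved stays moved. The work goes in short steps, Python scripts to look and compute and a tool call to move; the robot and the scene stay as the last step left them, time stands still between calls to the robot, and variables do not carry over. Pictures are saved under pics/ and viewed, and the job is handed in when it is done.

Besides the shell and the picture viewer there is one more tool, called after "Emit:" as a command line: name --argument value ..., lists and objects as JSON in quotes. apply_moves: Moves the arm, as the interface text tells. Its arguments: {"type":"object","properties":{"moves":{"type":"array","items":{"type":"number"}}},"required":["moves"]}

```bash
ls; mkdir -p pics; python3 - <<'E'
from bench import sensors, eyes, arm
import cv2,numpy as np
print(sensors.get_obs())
for n in ["side","top","wrist"]:
    p,d=eyes.get_image(n); cv2.imwrite(f"pics/{n}0.png",p); print(n,eyes.camera_model(n))
print(sensors.get_obs()["clock"])
E
```

```text
pics
{'clock': 0.0, 'qpos': array([ 9.82305943e-01,  1.04665297e-01,  9.64299712e-02,  1.56389760e+00,
       -4.23652227e-05,  1.35310135e+00]), 'joint_velocities': array([ 7.15454709e-04,  5.10625572e-04,  1.39855932e-04,  8.13586560e-04,
       -3.21090835e-06, -4.63528217e-04]), 'joint_torque': array([-4.04451319e-03, -5.56932092e+01,  5.03651869e+01,  1.70072011e-02,
       -6.57917462e-04,  4.68798419e-05]), 'position': array([0.21721709, 0.55892731, 0.23052061]), 'tcp_rot': array([[ 3.62356408e-01, -7.06718004e-04, -9.32039341e-01],
       [ 9.32038683e-01, -1.13527664e-03,  3.62357013e-01],
       [-1.31420671e-03, -9.99999106e-01,  2.47313753e-04]]), 'ft_force': array([0.02854533, 0.71838911, 0.16821932]), 'wrist_torque': array([ 0.01294536,  0.03068357, -0.01109304]), 'grip_width': 0.08546058838950711}
side {'fx': 371.92842846546466, 'fy': 371.92842846546466, 'cx': 322.4592862208841, 'cy': 198.41061386078448, 'xyz': array([ 0.28012173, -0.19456391,  0.78534716]), 'attitude': array([[ 0.823514  , -0.47865147,  0.30449542],
       [-0.56715605, -0.68274276,  0.46064774],
       [-0.01259767, -0.55204628, -0.8337183 ]])}
top {'fx': 472.13605688891937, 'fy': 472.13605688891937, 'cx': 328.10044004073393, 'cy': 190.84706839577697, 'xyz': array([0.32703749, 0.20647097, 1.20239541]), 'attitude': array([[ 0.01790226, -0.98211807,  0.18741291],
       [-0.99975903, -0.01996518, -0.00912544],
       [ 0.012704  , -0.18720438, -0.98223883]])}
wrist {'fx': 306.84605422015375, 'fy': 306.84605422015375, 'cx': 321.3584498592286, 'cy': 204.81858975401974, 'xyz': array([0.15555183, 0.58392357, 0.37301544]), 'attitude': array([[ 3.62503657e-01,  8.99669476e-01,  2.43281591e-01],
       [ 9.31982348e-01, -3.49946541e-01, -9.45849991e-02],
       [ 4.03144059e-05,  2.61021556e-01, -9.65332971e-01]])}
0.15
```

View pics/side0.png

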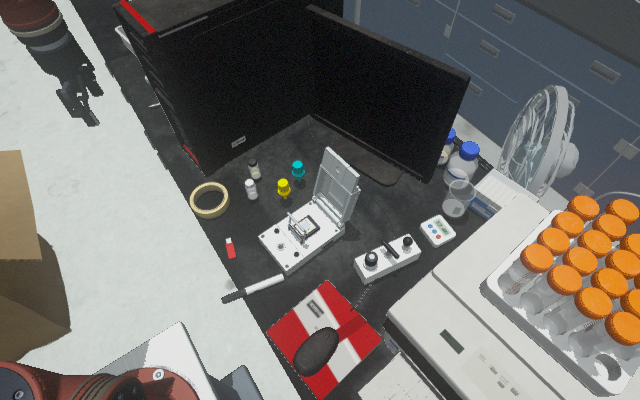

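View pics/top0.png

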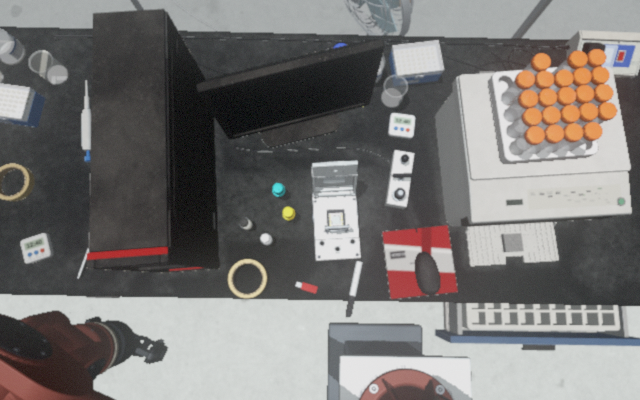

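View pics/wrist0.png

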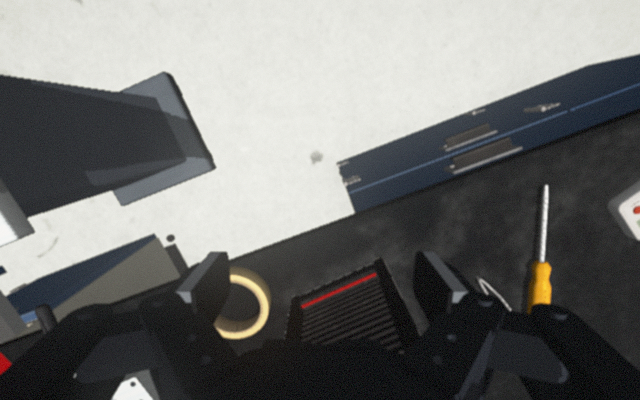

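```bash
cat > h.py <<'E'
from bench import sensors, eyes, arm
import cv2,numpy as np
def ray(n,uv,m=None):
    m=m or eyes.camera_model(n); r=np.array([(uv[0]-m['cx'])/m['fx'],(uv[1]-m['cy'])/m['fy'],1.])
    return m['xyz'],m['attitude']@r
def atz(n,uv,z,m=None):
    o,r=ray(n,uv,m); return o+r*(z-o[2])/r[2]
def dep(n,uv,d,m=None,k=1):
    o,r=ray(n,uv,m); u,v=int(round(uv[0])),int(round(uv[1])); w=d[v-k:v+k+1,u-k:u+k+1]; w=w[w>0]
    return o+r*np.median(w) if len(w) else None
def proj(n,P,m=None):
    m=m or eyes.camera_model(n); c=m['attitude'].T@(np.asarray(P)-m['xyz']); return np.array([m['cx']+m['fx']*c[0]/c[2],m['cy']+m['fy']*c[1]/c[2]])
def tri(obs):
    A=np.zeros((3,3));b=np.zeros(3)
    for n,uv in obs:
        o,r=ray(n,uv); r=r/np.linalg.norm(r); M=np.eye(3)-np.outer(r,r); A+=M;b+=M@o
    return np.linalg.solve(A,b)
def crop(img,x0,y0,x1,y1,s,f):
    cv2.imwrite(f,cv2.resize(img[y0:y1,x0:x1],None,fx=s,fy=s,interpolation=cv2.INTER_CUBIC))
E
python3 - <<'E'
from h import *
ims={n:eyes.get_image(n) for n in("side","top")}
crop(ims["top"][0],220,130,420,270,4,"pics/topc.png"); crop(ims["side"][0],230,140,430,280,4,"pics/sidec.png")
for t in ["fixture","lid_hinge","lid_front","pin_hole","clamp_hinge","clamp_bar","lock_pin","pin_knob","tee_pin","ball_pin","pin_block","vial_white_cap","vial_black_cap","timer"]:
    o=[]
    for n in("side","top"):
        r=eyes.tip_of(n,t)
        print(t,n,[(np.round(q['uv'],1).tolist(),round(q['score'],2)) for q in r[:3]])
        if r:o.append((n,r[0]['uv']))
    if len(o)==2: print("   tri",tri(o).round(4))
print(sensors.get_obs()['clock'])
E
```

```text
fixture side [([304.7, 236.0], 0.95)]
fixture top [([339.0, 226.0], 0.75), ([336.0, 225.7], 0.64)]
   tri [0.4649 0.166  0.0205]
lid_hinge side [([328.9, 212.4], 0.65)]
lid_hinge top [([334.5, 195.0], 0.82)]
   tri [0.5415 0.1787 0.036 ]
lid_front side [([339.6, 163.1], 0.78)]
lid_front top [([335.7, 158.5], 0.7)]
   tri [0.5848 0.1844 0.1896]
pin_hole side [([279.2, 245.0], 0.94)]
pin_hole top [([333.6, 248.3], 0.92)]
   tri [0.4067 0.1793 0.0212]
clamp_hinge side [([296.0, 238.9], 0.57)]
clamp_hinge top [([336.0, 230.4], 0.62)]
   tri [0.4503 0.1742 0.0128]
clamp_bar side [([298.9, 217.5], 0.6), ([339.0, 162.2], 0.28)]
clamp_bar top [([340.3, 226.5], 0.63)]
   tri [0.4544 0.1658 0.114 ]
lock_pin side [([369.1, 263.3], 0.66), ([299.2, 173.7], 0.55), ([283.5, 191.2], 0.47)]
lock_pin top [([278.8, 189.5], 0.53), ([397.2, 195.8], 0.44), ([287.7, 211.4], 0.43)]
   tri [ 0.8073  0.3586 -0.9355]
pin_knob side [([282.7, 186.4], 0.66), ([297.4, 165.2], 0.64), ([372.5, 256.9], 0.63)]
pin_knob top [([277.1, 186.7], 0.64), ([397.9, 192.5], 0.6), ([290.0, 214.5], 0.45)]
   tri [ 0.5359  0.3323 -0.0059]
tee_pin side [([386.9, 255.7], 0.58), ([382.2, 258.1], 0.33)]
tee_pin top [([334.4, 232.2], 0.65), ([399.7, 177.6], 0.46)]
   tri [ 0.5269  0.1018 -0.0172]
ball_pin side [([406.4, 251.4], 0.67)]
ball_pin top [([405.7, 161.3], 0.42)]
   tri [ 0.63   -0.0011  0.0307]
pin_block side [([381.4, 259.8], 0.84)]
pin_block top [([397.0, 176.2], 0.64)]
   tri [0.5889 0.0202 0.0055]
vial_white_cap side [([253.8, 196.0], 0.71)]
vial_white_cap top [([269.1, 240.8], 0.57), ([398.5, 178.1], 0.34)]
   tri [0.4252 0.3417 0.0065]
vial_black_cap side [([296.0, 236.3], 0.68), ([257.0, 175.2], 0.66), ([365.7, 269.3], 0.2)]
vial_black_cap top [([249.5, 227.2], 0.53)]
   tri [ 0.5504  0.473  -0.5707]
timer side [([438.3, 229.8], 0.69)]
timer top [([402.3, 126.3], 0.96)]
   tri [0.7313 0.0027 0.0168]
1.65
```

View pics/topc.png

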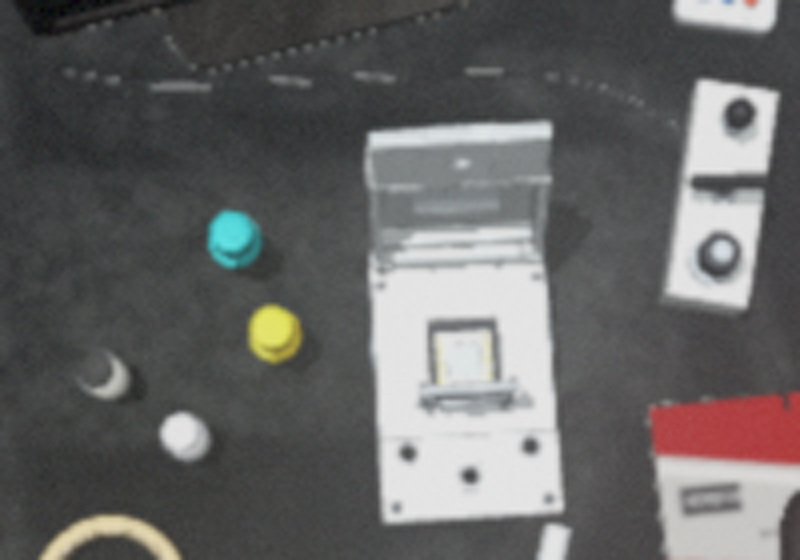

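View pics/sidec.png

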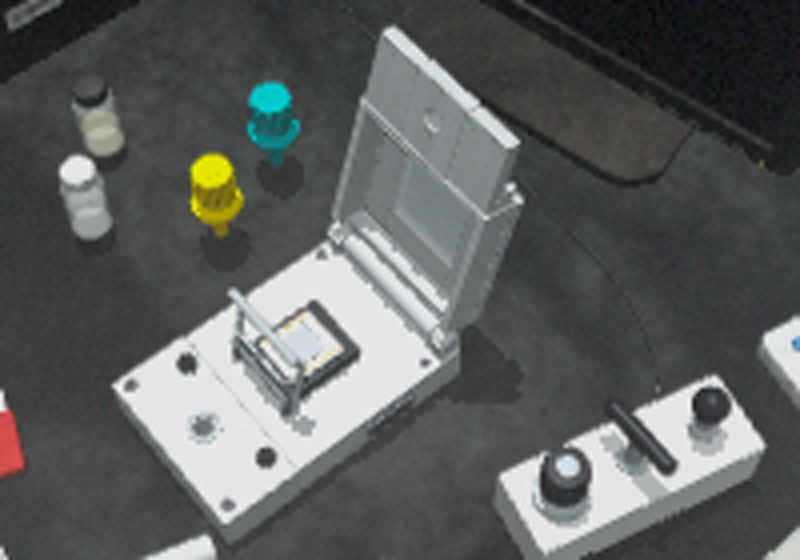

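```bash
python3 - <<'E'
from h import *
def cloud(n):
    p,d=eyes.get_image(n); m=eyes.camera_model(n)
    v,u=np.mgrid[:400,:640]; r=np.stack([(u-m['cx'])/m['fx'],(v-m['cy'])/m['fy'],np.ones_like(u)],-1)@m['attitude'].T
    return p,m['xyz']+r*d[...,None],d
for n in("top","side"):
    p,X,d=cloud(n)
    ok=(d>0)
    f=ok&(abs(X[...,2]-.03)<.008)&(abs(X[...,0]-.47)<.15)&(abs(X[...,1]-.17)<.1)&(p.min(-1)>120)
    c=X[f]; print(n,len(c),c[:,2].mean() if len(c) else 0)
    rect=cv2.minAreaRect(c[:,:2].astype(np.float32)); print(np.round(cv2.boxPoints(rect),4).tolist(),rect)
    f=ok&(abs(X[...,2]-.04)<.01)&(abs(X[...,0]-.59)<.12)&(abs(X[...,1]-.02)<.06)&(p.min(-1)>120)
    c=X[f]; print("block",len(c),c[:,2].mean()); rect=cv2.minAreaRect(c[:,:2].astype(np.float32)); print(np.round(cv2.boxPoints(rect),4).tolist(),rect)
    l=ok&(X[...,2]>.08)&(abs(X[...,0]-.57)<.08)&(abs(X[...,1]-.18)<.075)
    c=X[l]; 
    if len(c): print("lid",len(c),c.min(0).round(3),c.max(0).round(3))
    for nm,lo in (("bar",.07),):
        l=ok&(X[...,2]>lo)&(abs(X[...,0]-.45)<.035)&(abs(X[...,1]-.17)<.05); c=X[l]; print("bar",len(c),c.mean(0) if len(c) else 0,c.max(0) if len(c) else 0)
    # knob
    l=ok&(X[...,2]>.055)&(abs(X[...,0]-.55)<.035)&(abs(X[...,1]-.022)<.035); c=X[l]; print("knob",len(c), (c.min(0)+c.max(0))/2 if len(c) else 0,np.ptp(c,0) if len(c) else 0, c[:,2].max())
print("pinhole",atz("top",(337.5,249),.03),atz("side",(280.75,246.75),.03))
print("knobtop",atz("top",(220+719/4,130+247/4),.076),atz("side",(230+568/4,140+466/4),.076))
print("knob det",tri([("top",(397.9,192.5)),("side",(372.5,256.9))]))
print("clampbar front",tri([("top",(340.3,226.5)),("side",(298.9,217.5))]))
print("lidcorners", tri([("top",(220+368/4,130+133/4)),("side",(230+392/4,140+28/4))]),tri([("top",(220+551/4,130+125/4)),("side",(230+518/4,140+142/4))]))
print("vial b", atz("top",(245,223),.06),atz("side",(230+90/4,140+85/4),.06), "w",atz("side",(230+78/4,140+165/4),.06),atz("top",(266,238),.06))
E
```

```text
top 2344 0.03078882870310147
[[0.36239999532699585, 0.22460000216960907], [0.36980000138282776, 0.11209999769926071], [0.5536999702453613, 0.12409999966621399], [0.5462999939918518, 0.23669999837875366]] ((0.4580267071723938, 0.17438654601573944), (0.1843077540397644, 0.11275306344032288), 3.7440218925476074)
block 848 0.040830825857314776
[[0.5131999850273132, -0.0008999999845400453], [0.6528000235557556, -0.02239999920129776], [0.6606000065803528, 0.027799999341368675], [0.5209000110626221, 0.049400001764297485]] ((0.5868632793426514, 0.013469772413372993), (0.05085105448961258, 0.1413327008485794), 81.24405670166016)
lid 911 [0.542 0.129 0.08 ] [0.59  0.235 0.202]
bar 74 [0.45370883 0.17397223 0.09138787] [0.46116341 0.20198087 0.09720793]
knob 138 [0.55720506 0.01446855 0.06861929] [0.05554604 0.04650918 0.02647159] 0.08185508730462754
side 2378 0.030266013263098124
[[0.375900000333786, 0.22519999742507935], [0.38339999318122864, 0.11270000040531158], [0.5526000261306763, 0.12399999797344208], [0.5450999736785889, 0.23649999499320984]] ((0.46427851915359497, 0.17460426688194275),
[... 379 characters left out ...]
1632 [0.54  0.129 0.08 ] [0.594 0.235 0.199]
bar 80 [0.45230438 0.17115858 0.09107967] [0.46134518 0.20329186 0.09609416]
knob 244 [0.5563739  0.01435349 0.06726737] [0.05711898 0.05125391 0.02415003] 0.07934238350496559
pinhole [0.40496277 0.16973946 0.03      ] [0.40539289 0.16931314 0.03      ]
knobtop [0.54326292 0.02168065 0.076     ] [0.54137249 0.0197672  0.076     ]
knob det [0.54553085 0.02328431 0.06141141]
clampbar front [0.45444344 0.16579439 0.11402878]
lidcorners [0.58069291 0.23379223 0.19150844] [0.58614288 0.13330493 0.19670289]
vial b [0.46150374 0.39604318 0.06      ] [0.46460696 0.39934875 0.06      ] w [0.42868433 0.3486123  0.06      ] [0.42613634 0.34363474 0.06      ]
```

```bash
python3 - <<'E'
from h import *
def cloud(n):
    p,d=eyes.get_image(n); m=eyes.camera_model(n)
    v,u=np.mgrid[:400,:640]; r=np.stack([(u-m['cx'])/m['fx'],(v-m['cy'])/m['fy'],np.ones_like(u)],-1)@m['attitude'].T
    return p,(m['xyz']+r*d[...,None])[d>0]
X=np.concatenate([cloud(n)[1] for n in("top","side")])
X=X[(X[:,0]>.2)&(X[:,0]<.9)&(abs(X[:,1])<.8)]
# height map 4cm
xs=np.arange(.2,.9,.05); ys=np.arange(.7,-.35,-.05)
print("x\\y "+" ".join(f"{y:5.2f}" for y in ys))
for x in xs:
    print(f"{x:.2f}",*[ (lambda s: f"{np.percentile(s,98):5.2f}" if len(s) else "  -  ")(X[(abs(X[:,0]-x-.025)<.025)&(abs(X[:,1]-y+.025)<.025)][:,2]) for y in ys])
s=X[(abs(X[:,0]-.586)<.015)&(abs(X[:,1]-.014)<.03)]; print("tee top",np.percentile(s[:,2],99)); 
E
```

```text
x\y  0.70  0.65  0.60  0.55  0.50  0.45  0.40  0.35  0.30  0.25  0.20  0.15  0.10  0.05 -0.00 -0.05 -0.10 -0.15 -0.20 -0.25 -0.30
0.20 -0.75  0.32  0.34  0.72  0.72  0.68 -0.75 -0.75 -0.75 -0.75 -0.75  0.02 -0.75 -0.75 -0.75 -0.75 -0.05 -0.05 -0.05 -0.05 -0.05
0.25  0.01  0.35  0.66  0.71  0.01  0.03  0.03  0.00  0.00  0.01  0.00  0.02  0.00  0.01  0.01  0.02  0.00  0.00  0.00  0.00  0.00
0.30  0.01  0.01  0.41  0.41  0.40  0.03  0.03  0.03  0.01  0.01  0.00  0.02  0.00  0.01  0.04  0.04  0.01  0.01  0.01  0.01  0.01
0.35   -     -    0.41  0.41  0.41  0.03  0.03  0.01  0.00  0.03  0.03  0.03  0.00  0.01  0.04  0.04  0.01  0.03  0.03  0.03  0.03
0.40   -    0.41  0.41  0.41  0.41  0.00  0.06  0.06  0.00  0.04  0.09  0.04  0.00  0.01  0.01  0.01  0.01  0.03  0.04  0.03  0.03
0.45   -    0.41  0.41  0.41  0.41  0.06  0.06  0.07  0.07  0.04  0.10  0.08  0.00  0.01  0.01  0.01  0.23  0.23  0.23  0.23  0.23
0.50   -    0.41  0.41  0.41  0.41  0.00  0.01  0.07  0.04  0.10  0.06  0.07  0.00  0.08  0.04  0.23  0.24  0.24  0.24  0.23  0.23
0.55   -    0.41  0.41  0.41  0.41  0.01  0.00  0.07 
[... 191 characters left out ...]
 0.37  0.37  0.37
0.65   -    0.41  0.41  0.41  0.41  0.37  0.37  0.37  0.01  0.01  0.01  0.01  0.01  0.04  0.04  0.25  0.27  0.37  0.37  0.37  0.37
0.70   -    0.41  0.41  0.41  0.41  0.36  0.37  0.37  0.37  0.37  0.37  0.00  0.00  0.02  0.02  0.25  0.28  0.37  0.37  0.37  0.37
0.75   -    0.41  0.41  0.41  0.39   -     -    0.34  0.35  0.37  0.37  0.37  0.36  0.08  0.02  0.25  0.28  0.37  0.37  0.37  0.37
0.80   -    0.41  0.41  0.41   -     -     -     -     -     -     -    0.00  0.08  0.08  0.00  0.01  0.00   -     -     -     -  
0.85   -     -    0.01  0.01  0.01  0.01   -     -     -     -    0.10  0.13  0.13  0.07  0.07  0.07  0.01  0.01  0.01  0.01   -  
tee top 0.07846149114605962
```

```bash
python3 - <<'E'
from h import *
for n in("top","side"):
    p,d=eyes.get_image(n); m=eyes.camera_model(n)
    v,u=np.mgrid[:400,:640]; r=np.stack([(u-m['cx'])/m['fx'],(v-m['cy'])/m['fy'],np.ones_like(u)],-1)@m['attitude'].T
    X=(m['xyz']+r*d[...,None])[d>0]
    s=X[(X[:,2]>.1)&(X[:,2]<.4)&(X[:,1]<.02)&(X[:,1]>-.2)]
    for x in np.arange(.42,.72,.04):
        q=s[abs(s[:,0]-x)<.02]
        if len(q): print(n,round(x,2),q[:,1].max().round(3),np.percentile(q[:,1],98).round(3),q[:,2].max().round(3))
E
cat >> h.py <<'E'
def rows(pts,R_t=None):
    """pts world TCP list -> rel units in current tool frame"""
    o=sensors.get_obs();p=o['position'];R=o['tcp_rot']
    for q in pts: print(np.round(R.T@(np.array(q)-p)/.15,3))
    if R_t is not None: print("turn",(cv2.Rodrigues(R.T@R_t)[0].ravel()/(np.pi/2)).round(3))
def Rt(yaw): # yaw: world angle of tool x
    x=np.array([np.cos(yaw),np.sin(yaw),0]);y=np.array([0,0,-1.]);return np.stack([x,y,np.cross(x,y)],1)
E
python3 - <<'E'
from h import *
print(np.pi/2+.066)
rows([(.27,.43,.24),(.32,.3,.24),(.40,.17,.15),(.425,.17,.10),(.425,.17,.08)],Rt(np.pi/2+.066))
E
```

```text
top 0.46 -0.103 -0.105 0.228
top 0.5 -0.1 -0.102 0.234
top 0.54 -0.097 -0.099 0.249
top 0.58 -0.094 -0.096 0.374
top 0.62 -0.091 -0.092 0.375
top 0.66 -0.087 -0.089 0.375
top 0.7 -0.084 -0.086 0.375
side 0.46 -0.104 -0.108 0.226
side 0.5 -0.1 -0.104 0.232
side 0.54 -0.098 -0.102 0.248
side 0.58 -0.096 -0.102 0.372
side 0.62 -0.093 -0.097 0.372
side 0.66 -0.09 -0.094 0.372
side 0.7 -0.087 -0.091 0.372
1.6367963267948966
[-0.676 -0.058 -0.639]
[-1.363 -0.058 -1.264]
[-1.978  0.542 -2.075]
[-1.917  0.875 -2.23 ]
[-1.917  1.009 -2.23 ]
turn [ 0.    -0.278  0.   ]
```

Emit:
apply_moves --moves '[-0.15,0,-0.14,0,-0.05,0,1,-0.3,0,-0.28,0,-0.1,0,1,-0.45,0,-0.42,0,-0.15,0,1,-0.6,0,-0.57,0,-0.2,0,1,-0.75,0,-0.7,0,-0.25,0,1,-0.9,0,-0.85,0,-0.278,0,1,-0.95,0,-0.95,0,-0.278,0,1]'

```text
clock: 2.82
position: [0.2992, 0.3739, 0.2316]
tcp_rot: [[-0.065, 0.001, -0.998], [0.998, 0.0, -0.065], [0.0, -1.0, -0.001]]
ft_force: [0.9, -0.6, 1.5]
grip_width: 0.0002
```

```bash
python3 - <<'E'
from h import *
o=sensors.get_obs();print(o['clock'],o['position'],o['ft_force'],o['grip_width'])
rows([(.32,.25,.22),(.36,.18,.17),(.42,.17,.14),(.42,.17,.08)],Rt(np.pi/2+.066))
E
```

```text
2.825 [0.29917345 0.37387432 0.23160914] [ 0.91761194 -0.56749442  1.47142564] 0.00019486782072525194
[-0.833  0.077 -0.085]
[-1.316  0.41  -0.321]
[-1.409  0.611 -0.715]
[-1.409  1.011 -0.715]
turn [ 0.    -0.001  0.   ]
```

Emit:
apply_moves --moves '[-0.25,0.05,-0.02,0,0,0,1,-0.5,0.1,-0.05,0,0,0,1,-0.75,0.2,-0.1,0,0,0,1,-0.95,0.3,-0.2,0,0,0,1,-1.0,0.35,-0.3,0,0,0,1,-1.0,0.35,-0.3,0,0,0,1]'

```text
clock: 3.58
position: [0.3544, 0.2271, 0.1787]
tcp_rot: [[-0.063, -0.0, -0.998], [0.998, 0.001, -0.063], [0.001, -1.0, 0.0]]
ft_force: [-0.3, 0.7, 0.1]
grip_width: 0.0005
```

```bash
python3 - <<'E'
from h import *
o=sensors.get_obs();print(o['clock'],o['position'],o['ft_force'],o['grip_width'])
p,d=eyes.get_image("wrist");cv2.imwrite("pics/w1.png",p)
p,d=eyes.get_image("side");crop(p,230,140,430,280,4,"pics/s1.png")
rows([(.39,.17,.13),(.42,.17,.12),(.42,.17,.08)],Rt(np.pi/2+.066))
E
```

```text
3.575 [0.35443567 0.22711887 0.1786912 ] [-0.27335121  0.70572933  0.10712742] 0.00046727212046437786
[-0.4    0.329 -0.216]
[-0.413  0.396 -0.416]
[-0.414  0.662 -0.415]
turn [ 0.    -0.001  0.   ]
```

View pics/s1.png

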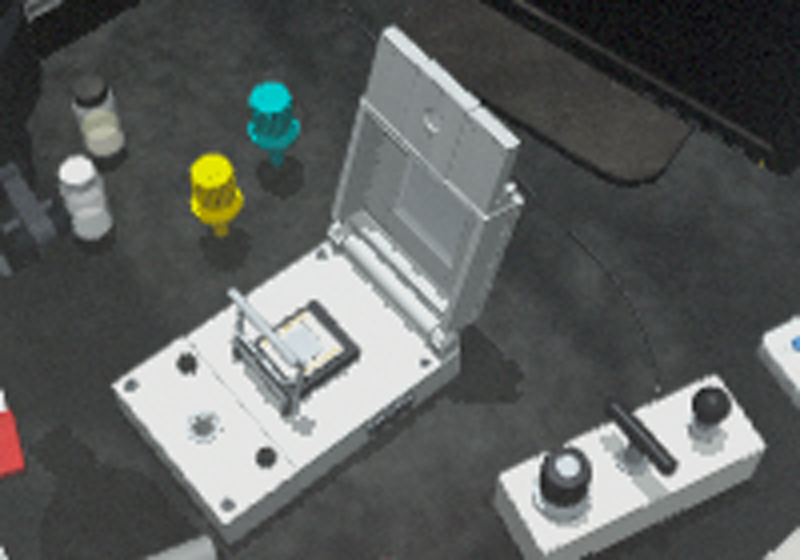

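View pics/w1.png

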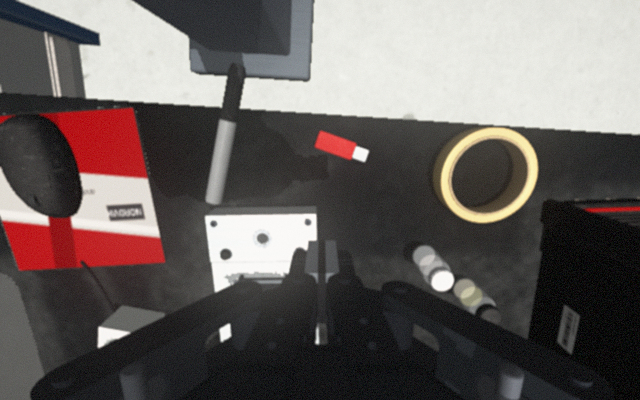

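Emit:
apply_moves --moves '[-0.2,0.1,-0.1,0,0,0,1,-0.4,0.3,-0.2,0,0,0,1,-0.41,0.38,-0.35,0,0,0,1,-0.41,0.5,-0.38,0,0,0,1,-0.41,0.62,-0.38,0,0,0,1,-0.41,0.66,-0.38,0,0,0,1]'

```text
clock: 4.42
position: [0.4132, 0.1707, 0.079]
tcp_rot: [[-0.066, -0.002, -0.998], [0.998, 0.001, -0.066], [0.001, -1.0, 0.002]]
ft_force: [0.2, 0.7, -0.3]
grip_width: 0.0
```

```bash
python3 - <<'E'
from h import *
o=sensors.get_obs();print(o['clock'],o['position'],o['ft_force'],o['grip_width'])
p,d=eyes.get_image("side");crop(p,230,140,430,280,4,"pics/s2.png")
O=np.array([.465,.1736]);ex=np.array([.9978,.0658]);ey=np.array([-.0658,.9978])
F=lambda x,y,z:(*(O+x*ex+y*ey),z)
rows([F(-.035,0,.08),F(-.01,0,.08),F(.01,0,.078),F(.02,0,.07),F(.028,0,.06),F(.032,0,.049)],Rt(np.pi/2+.066))
E
```

```text
4.425 [0.41323767 0.17071367 0.07895628] [ 0.22879964  0.73151655 -0.32415134] 4.670375891580686e-05
[-0.003 -0.008 -0.112]
[-0.003 -0.008 -0.279]
[-0.003  0.005 -0.412]
[-0.003  0.058 -0.479]
[-0.003  0.125 -0.532]
[-0.003  0.198 -0.559]
turn [-0.001 -0.     0.   ]
```

View pics/s2.png

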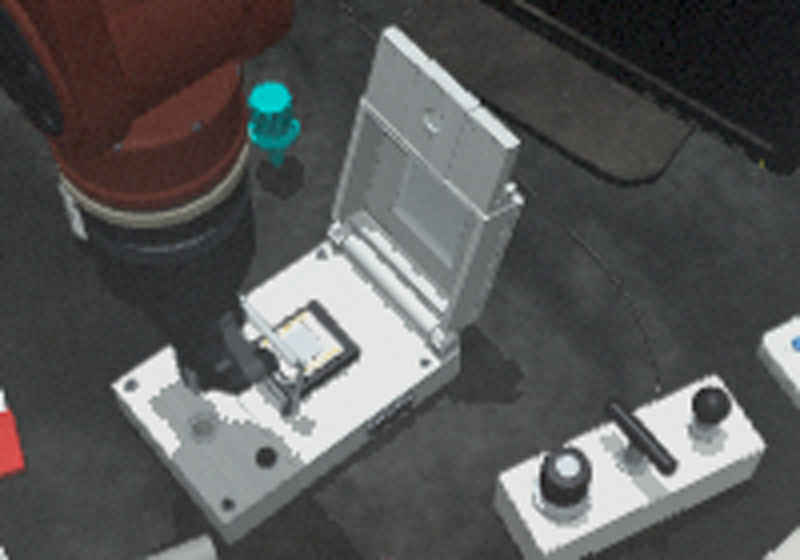

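Emit:
apply_moves --moves '[0,0,-0.07,0,0,0,1,0,0,-0.14,0,0,0,1,0,0,-0.21,0,0,0,1,0,0,-0.28,0,0,0,1,0,0,-0.35,0,0,0,1,0,0.01,-0.42,0,0,0,1,0,0.05,-0.48,0,0,0,1,0,0.1,-0.53,0,0,0,1,0,0.15,-0.55,0,0,0,1,0,0.19,-0.56,0,0,0,1,0,0.2,-0.56,0,0,0,1,0,0.2,-0.56,0,0,0,1]'

```text
clock: 5.98
position: [0.4971, 0.1762, 0.0489]
tcp_rot: [[-0.066, -0.001, -0.998], [0.998, 0.001, -0.066], [0.001, -1.0, 0.001]]
ft_force: [1.6, -0.8, 1.7]
grip_width: 0.0002
```

```bash
python3 - <<'E'
from h import *
o=sensors.get_obs();print(o['clock'],o['position'],o['ft_force'],o['grip_width'])
p,d=eyes.get_image("side");crop(p,230,140,430,280,4,"pics/s3.png")
E
```

```text
5.975 [0.49706173 0.17617354 0.04892735] [ 1.6118711  -0.78968384  1.73494339] 0.00017102364713322422
```

View pics/s3.png

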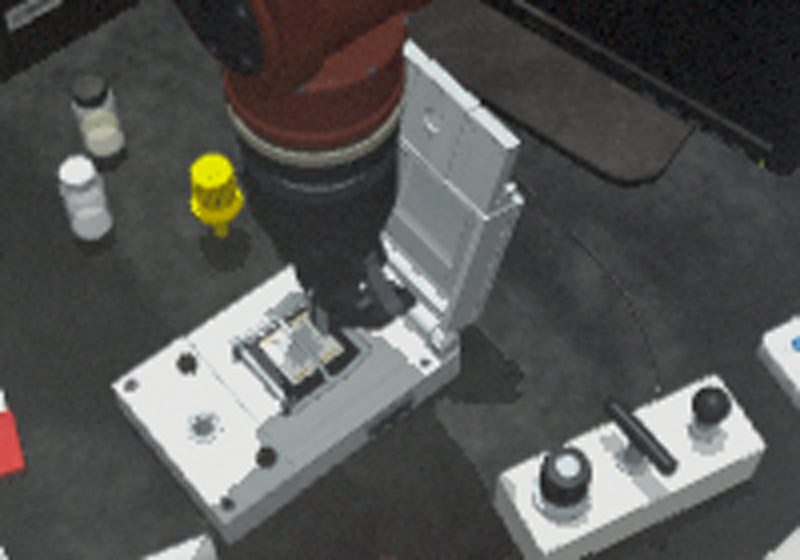

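Emit:
apply_moves --moves '[0,-0.2,0.05,0,0,0,1,0,-0.5,0.1,0,0,0,1,0,-0.8,0.1,0,0,0,1,0,-1,0.1,0,0,0,1,0,-1,0.1,0,0,0,1]'

```text
clock: 6.65
position: [0.4831, 0.1753, 0.2013]
tcp_rot: [[-0.066, 0.002, -0.998], [0.998, 0.001, -0.066], [0.001, -1.0, -0.002]]
ft_force: [0.7, -0.4, -0.6]
grip_width: -0.0001
```

```bash
python3 - <<'E'
from h import *
o=sensors.get_obs();print(o['clock'],o['position'],o['ft_force'],o['grip_width'])
p,d=eyes.get_image("side");crop(p,230,140,430,280,4,"pics/s4.png")
O=np.array([.465,.1736]);ex=np.array([.9978,.0658]);ey=np.array([-.0658,.9978])
F=lambda x,y,z:(*(O+x*ex+y*ey),z)
rows([F(.03,0,.25),F(.09,0,.25),F(.15,0,.25),F(.15,0,.182)],Rt(np.pi/2+.066))
E
```

```text
6.65 [0.48314376 0.17527409 0.20134246] [ 0.74868593 -0.39462338 -0.59791692] -0.00012338774528730567
[-0.003 -0.337 -0.083]
[-0.003 -0.337 -0.483]
[-0.003 -0.337 -0.883]
[-0.003  0.116 -0.883]
turn [-0. -0.  0.]
```

View pics/s4.png

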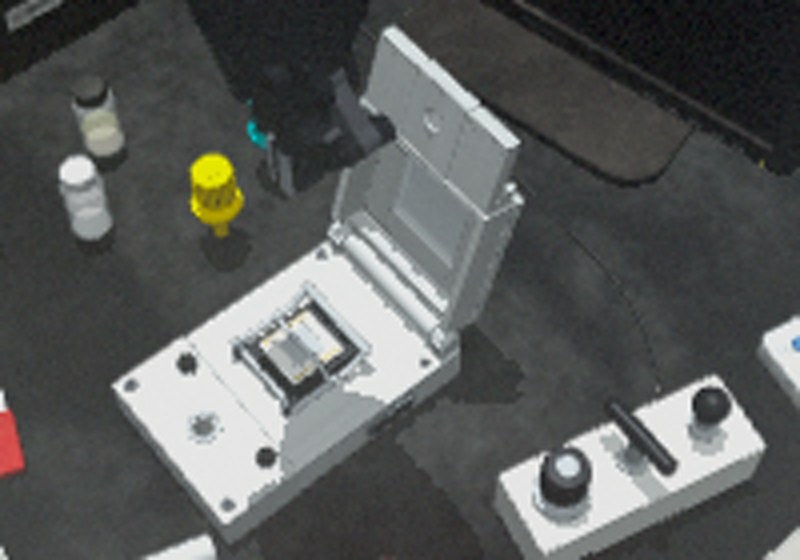

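Emit:
apply_moves --moves '[0,-0.2,0,0,0,0,1,0,-0.34,-0.08,0,0,0,1,0,-0.34,-0.3,0,0,0,1,0,-0.34,-0.5,0,0,0,1,0,-0.34,-0.7,0,0,0,1,0,-0.34,-0.88,0,0,0,1,0,-0.2,-0.88,0,0,0,1,0,0,-0.88,0,0,0,1,0,0.11,-0.88,0,0,0,1,0,0.11,-0.88,0,0,0,1]'

```text
clock: 7.95
position: [0.6128, 0.1838, 0.1808]
tcp_rot: [[-0.066, -0.004, -0.998], [0.998, 0.0, -0.066], [0.001, -1.0, 0.004]]
ft_force: [0.7, 0.8, 1.4]
grip_width: -0.0001
```

```bash
python3 - <<'E'
from h import *
o=sensors.get_obs();print(o['clock'],o['position'],o['ft_force'],o['grip_width'])
p,d=eyes.get_image("side");crop(p,230,100,430,250,4,"pics/s5.png")
O=np.array([.465,.1736]);ex=np.array([.9978,.0658]);ey=np.array([-.0658,.9978])
F=lambda x,y,z:(*(O+x*ex+y*ey),z)
P=[F(.13,0,.182),F(.11,0,.186),F(.09,0,.19)]
for t in np.linspace(1.57,.04,14): P.append(F(.078-.15*np.cos(t)+.011,0,.04+.15*np.sin(t)))
rows(P)
E
```

```text
7.95 [0.61283689 0.18379301 0.18075221] [0.68779171 0.7631661  1.35767472] -0.00012052844143876153
[-0.003  0.003  0.126]
[-0.003 -0.023  0.26 ]
[-0.003 -0.049  0.393]
[-0.003 -0.049  0.401]
[-0.003 -0.042  0.518]
[-0.003 -0.021  0.634]
[-0.003  0.013  0.746]
[-0.003  0.061  0.854]
[-0.003  0.12   0.955]
[-0.003  0.191  1.049]
[-0.003  0.273  1.133]
[-0.003  0.364  1.208]
[-0.003  0.463  1.271]
[-0.003  0.569  1.322]
[-0.003  0.68   1.361]
[-0.003  0.795  1.386]
[-0.004  0.912  1.397]
```

View pics/s5.png

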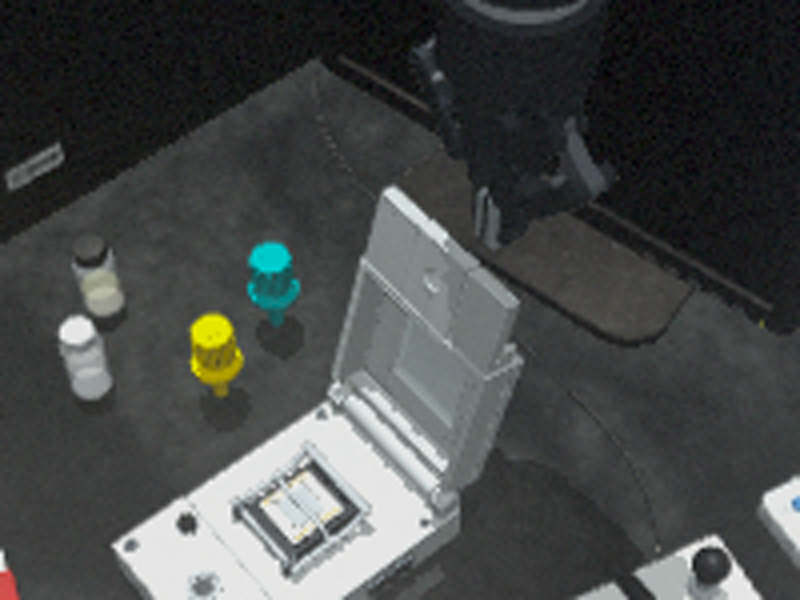

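Emit:
apply_moves --moves '[0,0,0.06,0,0,0,1,0,0,0.12,0,0,0,1,0,-0.01,0.19,0,0,0,1,0,-0.02,0.26,0,0,0,1,0,-0.04,0.33,0,0,0,1,0,-0.05,0.4,0,0,0,1,0,-0.05,0.46,0,0,0,1,0,-0.04,0.52,0,0,0,1,0,-0.03,0.58,0,0,0,1,0,-0.02,0.63,0,0,0,1,0,0,0.69,0,0,0,1,0,0.01,0.74,0,0,0,1,0,0.03,0.8,0,0,0,1,0,0.06,0.85,0,0,0,1,0,0.06,0.85,0,0,0,1]'

```text
clock: 9.88
position: [0.4854, 0.1755, 0.1732]
tcp_rot: [[-0.066, -0.003, -0.998], [0.998, 0.001, -0.066], [0.001, -1.0, 0.003]]
ft_force: [0.7, -0.4, -0.6]
grip_width: -0.0002
```

```bash
python3 - <<'E'
from h import *
o=sensors.get_obs();print(o['clock'],o['position'],o['ft_force'],o['grip_width'])
p,d=eyes.get_image("side");crop(p,230,100,430,250,4,"pics/s6.png")
O=np.array([.465,.1736]);ex=np.array([.9978,.0658]);ey=np.array([-.0658,.9978])
F=lambda x,y,z:(*(O+x*ex+y*ey),z)
P=[]
for t in np.linspace(1.1,.02,13): P.append(F(.078-.15*np.cos(t)+.011,0,.04+.15*np.sin(t)))
rows(P)
E
```

```text
9.875 [0.48539725 0.17553612 0.17320119] [ 0.71281464 -0.44577853 -0.64046042] -0.00019271014623155005
[-0.004 -0.002 -0.001]
[-0.004  0.042  0.077]
[-0.004  0.094  0.151]
[-0.004  0.152  0.22 ]
[-0.004  0.215  0.284]
[-0.004  0.285  0.341]
[-0.004  0.359  0.392]
[-0.004  0.437  0.436]
[-0.004  0.519  0.473]
[-0.004  0.604  0.502]
[-0.004  0.692  0.524]
[-0.004  0.781  0.537]
[-0.004  0.87   0.543]
```

View pics/s6.png

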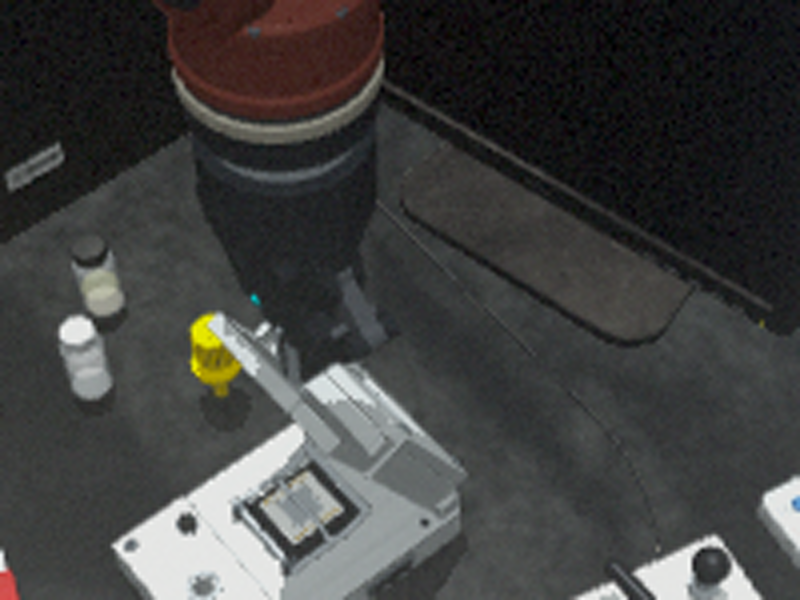

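Emit:
apply_moves --moves '[0,0.04,0.08,0,0,0,1,0,0.09,0.15,0,0,0,1,0,0.15,0.22,0,0,0,1,0,0.21,0.28,0,0,0,1,0,0.28,0.34,0,0,0,1,0,0.36,0.39,0,0,0,1,0,0.44,0.44,0,0,0,1,0,0.52,0.47,0,0,0,1,0,0.6,0.5,0,0,0,1,0,0.69,0.52,0,0,0,1,0,0.77,0.535,0,0,0,1,0,0.82,0.54,0,0,0,1,0,0.86,0.54,0,0,0,1,0,0.86,0.54,0,0,0,1,0,0.86,0.54,0,0,0,1,0,0.86,0.54,0,0,0,1]'

```text
clock: 11.92
position: [0.4049, 0.1703, 0.0449]
tcp_rot: [[-0.066, -0.002, -0.998], [0.998, 0.001, -0.066], [0.001, -1.0, 0.002]]
ft_force: [-0.6, -0.4, 1.1]
grip_width: 0.0001
```

```bash
python3 - <<'E'
from h import *
o=sensors.get_obs();print(o['clock'],o['position'],o['ft_force'],o['grip_width'])
p,d=eyes.get_image("side");crop(p,230,140,430,290,4,"pics/s7.png")
E
```

```text
11.925 [0.40489796 0.17026111 0.04486164] [-0.62211034 -0.36775021  1.11858624] 0.00011317761998614445
```

View pics/s7.png

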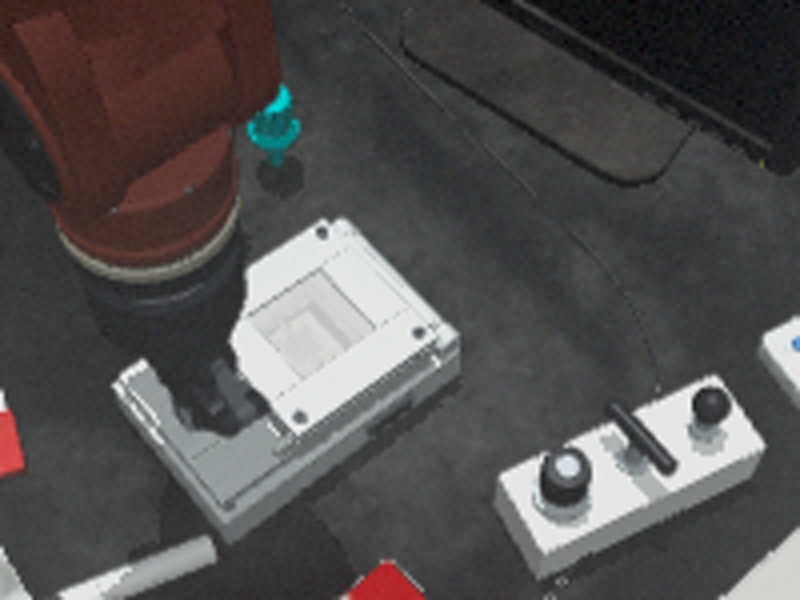

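Emit:
apply_moves --moves '[0,-0.2,0,0,0,0,1,0,-0.45,0,0,0,0,1,-0.2,-0.7,-0.1,0,0.04,0,0.6,-0.45,-0.85,-0.25,0,0.08,0,0.3,-0.7,-0.85,-0.45,0,0.12,0,0.3,-0.95,-0.85,-0.65,0,0.138,0,0.3,-0.95,-0.85,-0.75,0,0.138,0,0.3,-0.95,-0.85,-0.75,0,0.138,0,0.3]'

```text
clock: 12.98
position: [0.5272, 0.035, 0.1716]
tcp_rot: [[0.151, -0.003, -0.989], [0.989, 0.001, 0.151], [0.0, -1.0, 0.003]]
ft_force: [0.0, 0.2, 0.5]
grip_width: 0.06
```

```bash
python3 - <<'E'
from h import *
o=sensors.get_obs();print(o['clock'],o['position'],o['ft_force'],o['grip_width'])
ims={}
for n in("side","top","wrist"):
    p,d=eyes.get_image(n);ims[n]=p
    for t in("pin_knob","pin_hole"):
        for r in eyes.tip_of(n,t)[:3]:
            print(n,t,np.round(r['uv'],1),round(r['score'],2),atz(n,r['uv'],.066 if t=="pin_knob" else .045).round(4))
    cv2.imwrite(f"pics/{n}8.png",p)
crop(ims["side"],230,140,430,290,4,"pics/s8.png");crop(ims["top"],300,140,430,280,4,"pics/t8.png")
rows([(.5418,.0205,.12),(.5418,.0205,.05)],Rt(np.pi/2-.151))
E
```

```text
12.975 [0.52721505 0.03503147 0.17163586] [0.02248438 0.21668676 0.4553714 ] 0.05999021740075971
side pin_knob [368.9 258.8] 0.78 [0.5365 0.0224 0.066 ]
side pin_knob [283.9 185.9] 0.77 [0.488  0.2849 0.066 ]
side pin_knob [298.9 166.2] 0.46 [0.5493 0.3146 0.066 ]
side pin_hole [282.9 243.6] 0.87 [0.4108 0.166  0.045 ]
top pin_knob [276.1 187.9] 0.71 [0.5486 0.3234 0.066 ]
top pin_knob [397.9 192.6] 0.56 [0.543  0.0246 0.066 ]
top pin_knob [291.1 214.7] 0.46 [0.4832 0.2846 0.066 ]
top pin_hole [332.8 247.3] 0.84 [0.4079 0.1817 0.045 ]
top pin_hole [398.3 179.9] 0.55 [0.5794 0.0199 0.045 ]
wrist pin_knob [305.3 221.2] 0.75 [0.5397 0.021  0.066 ]
wrist pin_knob [481.2 187.6] 0.62 [0.5327 0.1696 0.066 ]
wrist pin_knob [637.9  35.1] 0.37 [0.4351 0.2848 0.066 ]
wrist pin_hole [455.   31.1] 0.97 [0.4084 0.1615 0.045 ]
[-0.085  0.348 -0.115]
[-0.085  0.814 -0.116]
turn [-0.001  0.001  0.   ]
```

View pics/s8.png

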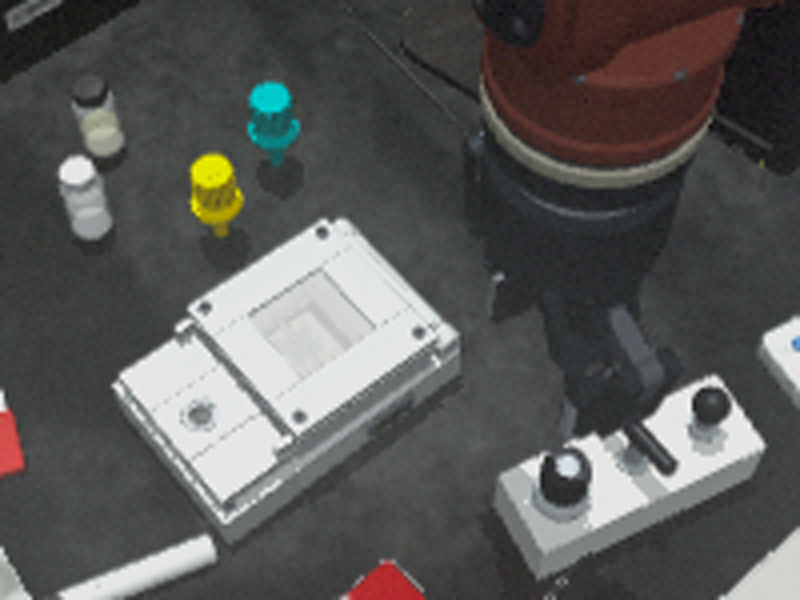

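View pics/t8.png

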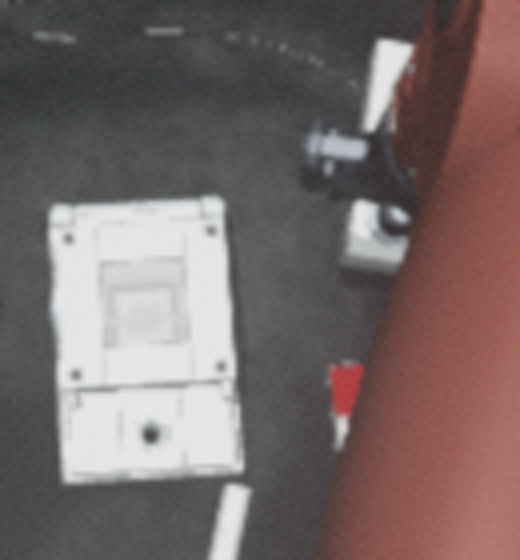

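View pics/wrist8.png

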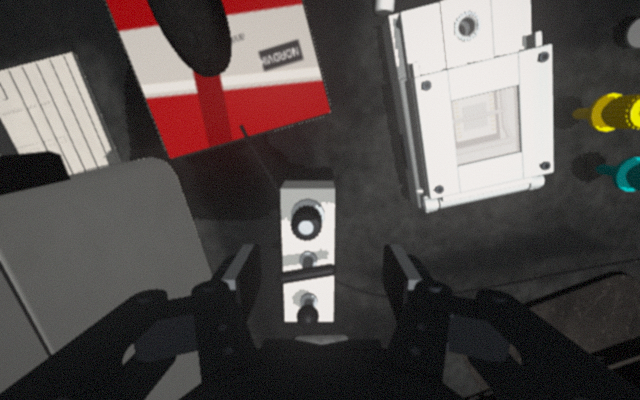

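Emit:
apply_moves --moves '[-0.04,0.1,-0.06,0,0,0,0.3,-0.085,0.25,-0.11,0,0,0,0.3,-0.085,0.35,-0.11,0,0,0,0.3,-0.085,0.35,-0.11,0,0,0,0.3]'

```text
clock: 13.92
position: [0.5398, 0.0208, 0.1178]
tcp_rot: [[0.15, -0.005, -0.989], [0.989, 0.001, 0.15], [0.001, -1.0, 0.005]]
ft_force: [-0.5, -0.0, 1.0]
grip_width: 0.0598
```

```bash
python3 - <<'E'
from h import *
o=sensors.get_obs();print(o['clock'],o['position'],o['ft_force'],o['grip_width'])
p,d=eyes.get_image("wrist");crop(p,220,100,420,250,4,"pics/w9.png")
m=eyes.camera_model("wrist");print("expected knob top",proj("wrist",(.5418,.0205,.076)),"collar ctr",proj("wrist",(.5418,.0205,.045)))
rows([(.5418,.0205,.048)],Rt(np.pi/2-.151))
E
```

```text
13.925 [0.53979146 0.02081003 0.11777484] [-0.49076962 -0.04823515  0.98598305] 0.059792656021941844
expected knob top [319.66556357 231.54918959] collar ctr [319.82410844 217.17104058]
[-0.001  0.474 -0.011]
turn [-0.002  0.001  0.   ]
```

View pics/w9.png

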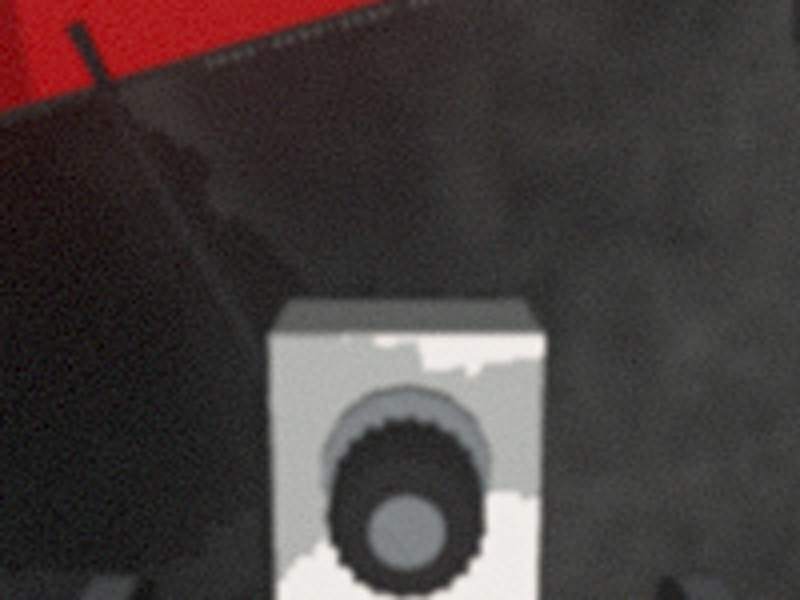

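Emit:
apply_moves --moves '[0.005,0.15,-0.012,0,0,0,0.3,0.007,0.3,-0.013,0,0,0,0.3,0.007,0.42,-0.013,0,0,0,0.3,0.007,0.47,-0.013,0,0,0,0.3,0.007,0.47,-0.013,0,0,0,0.3,0.007,0.47,-0.013,0,0,0,1,0.007,0.47,-0.013,0,0,0,1,0.007,0.47,-0.013,0,0,0,1,0.007,0.47,-0.013,0,0,0,1]'

```text
clock: 15.1
position: [0.543, 0.0214, 0.0496]
tcp_rot: [[0.15, -0.002, -0.989], [0.989, 0.001, 0.15], [0.0, -1.0, 0.002]]
ft_force: [-1.2, -0.1, 5.2]
grip_width: 0.0233
```

```bash
python3 - <<'E'
from h import *
o=sensors.get_obs();print(o['clock'],o['position'],o['ft_force'],o['wrist_torque'],o['grip_width'])
p,d=eyes.get_image("wrist");crop(p,220,100,420,250,4,"pics/w10.png")
p,d=eyes.get_image("side");crop(p,300,160,430,290,5,"pics/s10.png")
E
```

```text
15.1 [0.54301672 0.02143438 0.04956833] [-1.20556319 -0.10101521  5.1768185 ] [-0.00312661  0.14366903 -0.01664123] 0.023333956757886427
```

View pics/w10.png

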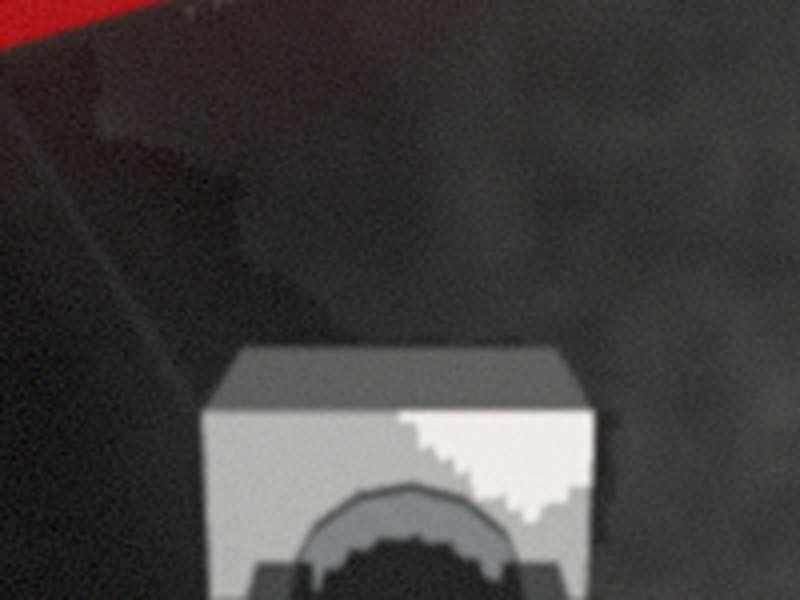

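View pics/s10.png

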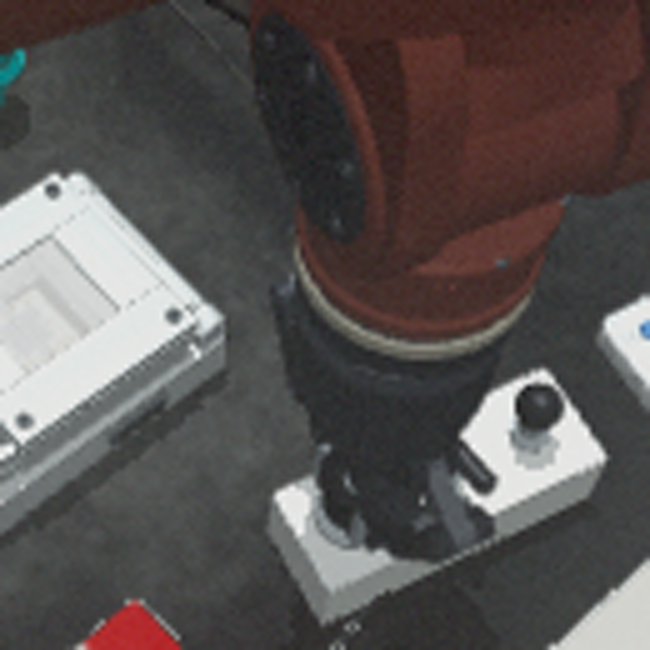

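Emit:
apply_moves --moves '[0,-0.08,0,0,0,0,1,0,-0.2,0,0,0,0,1,0,-0.35,0,0,0,0,1,0,-0.5,0,0,0,0,1,0,-0.6,0,0,0,0,1,0,-0.6,0,0,0,0,1]'

```text
clock: 15.95
position: [0.544, 0.0212, 0.1412]
tcp_rot: [[0.15, 0.001, -0.989], [0.989, 0.0, 0.15], [0.0, -1.0, -0.001]]
ft_force: [0.1, 0.3, -0.5]
grip_width: 0.0235
```

```bash
python3 - <<'E'
from h import *
o=sensors.get_obs();print(o['clock'],o['position'],o['ft_force'],o['wrist_torque'],o['grip_width'])
p,d=eyes.get_image("wrist");crop(p,220,100,420,250,4,"pics/w11.png")
p,d=eyes.get_image("side");crop(p,300,160,430,290,5,"pics/s11.png")
print("hole side net",[ (r['uv'],atz("side",r['uv'],.045)) for r in eyes.tip_of("side","pin_hole")])
O=np.array([.465,.1736]);ex=np.array([.9978,.0658])
print("hole manual side",atz("side",(280.25,243.25),.046))
rows([(.405,.1695,.13)],Rt(np.pi/2-.151))
E
```

```text
15.95 [0.54404254 0.02120219 0.14120981] [ 0.07523887  0.25866448 -0.53573697] [ 0.00885476 -0.01700409  0.03504995] 0.023482854853332305
hole side net [([282.9, 246.0], array([0.40774094, 0.16093883, 0.045     ]))]
hole manual side [0.40624475 0.16958261 0.046     ]
[0.838 0.061 1.055]
turn [-0.002  0.001  0.   ]
```

View pics/w11.png

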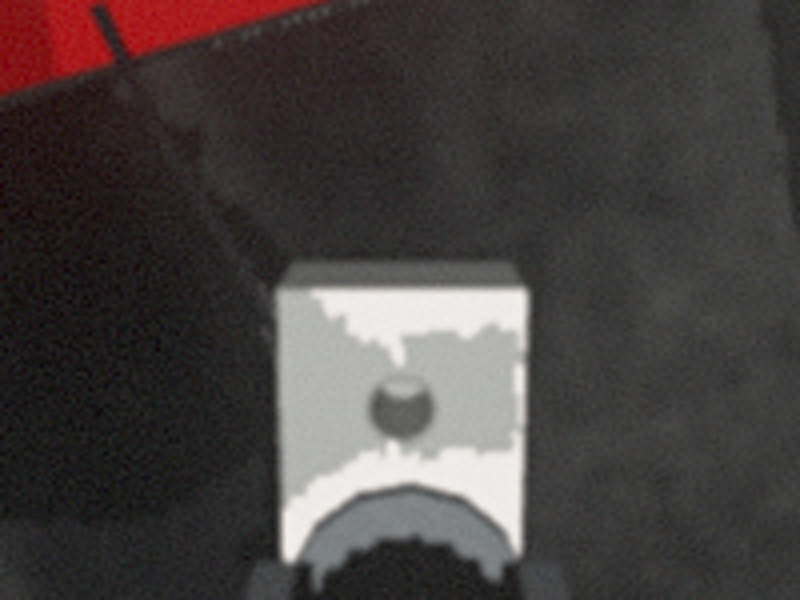

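View pics/s11.png

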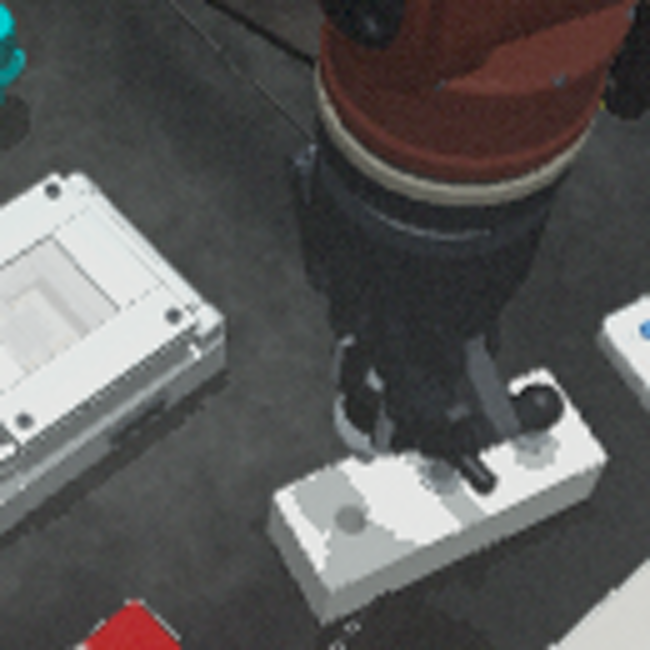

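```bash
python3 - <<'E'
from h import *
o=sensors.get_obs();m=eyes.camera_model("wrist");p=o['position'];R=o['tcp_rot']
print("cam in tool",(R.T@(m['xyz']-p)).round(4),(R.T@m['attitude']).round(3))
th=np.linspace(0,2*np.pi,181)
from scipy.optimize import least_squares
def f(ab):
    P=[p+R@np.array([ab[0]+.016*np.cos(t),.0046,ab[1]+.016*np.sin(t)]) for t in th]
    uv=np.array([proj("wrist",q,m) for q in P]); i=uv[:,1].argmin(); return uv[i]-np.array([220+411/4,100+486/4]),uv
s=least_squares(lambda a:f(a)[0],[0,0],diff_step=1e-4);print("pin off tool x,z",s.x.round(4),s.fun)
a,uv=f(s.x);print("width",np.ptp(uv[:,0]),uv[:,0].min(),uv[:,0].max())
print("pin world",p+R@np.array([s.x[0],0,s.x[1]]),"block hole",atz("wrist",(320.5,201.3),.04))
rows([(.445,.172,.137)],Rt(np.pi/2-.151))
E
```

```text
cam in tool [ 0.0008 -0.1423  0.0664] [[ 1.    -0.     0.001]
 [-0.001 -0.261  0.965]
 [-0.    -0.965 -0.261]]
pin off tool x,z [0.0016 0.0019] [ 0.00000000e+00 -5.68434189e-14]
width 61.914477806386174 291.7597852545837 353.67426306096985
pin world [0.54103321 0.0233889  0.13870641] block hole [0.53842643 0.02251102 0.04      ]
[0.895 0.014 0.794]
turn [-0.002  0.001  0.   ]
```

Emit:
apply_moves --moves '[0.15,0,0.13,0,0,0,1,0.35,0,0.3,0,0,0,1,0.55,0,0.48,0,0,0,1,0.75,0,0.65,0,0,0,1,0.9,0,0.8,0,0,0,1,0.9,0.01,0.8,0,0,0,1,0.9,0.01,0.8,0,0,0,1]'

```text
clock: 16.98
position: [0.4441, 0.1726, 0.1369]
tcp_rot: [[0.15, -0.004, -0.989], [0.989, 0.0, 0.15], [-0.0, -1.0, 0.004]]
ft_force: [-0.2, 0.6, 0.1]
grip_width: 0.0233
```

```bash
python3 - <<'E'
from h import *
o=sensors.get_obs();print(o['clock'],o['position'],o['ft_force'],o['wrist_torque'],o['grip_width'])
for n in("wrist","side","top"):
    p,d=eyes.get_image(n)
    if n=="wrist": cv2.imwrite("pics/wr12.png",p);crop(p,220,100,420,250,4,"pics/w12.png")
    if n=="side": crop(p,250,180,350,280,6,"pics/s12.png")
    if n=="top": crop(p,290,190,390,270,6,"pics/t12.png")
    for t in("pin_hole","pin_tip","lock_pin"):
        for r in eyes.tip_of(n,t)[:2]: print(n,t,r['uv'],round(r['score'],2))
E
```

```text
16.975 [0.44413632 0.17259245 0.13690042] [-0.20680946  0.59268245  0.12556737] [ 0.00970618 -0.01681663  0.00139017] 0.023286595825028567
wrist pin_hole [308.1, 159.6] 0.7
wrist pin_tip [479.6, 274.8] 0.78
wrist pin_tip [449.4, 222.3] 0.62
wrist lock_pin [319.5, 248.8] 0.89
wrist lock_pin [495.5, 291.9] 0.8
side pin_hole [281.9, 246.6] 0.92
side pin_tip [291.4, 222.4] 0.61
side lock_pin [289.6, 214.1] 0.59
top lock_pin [285.1, 215.0] 0.67
top lock_pin [278.6, 189.7] 0.67
```

View pics/w12.png

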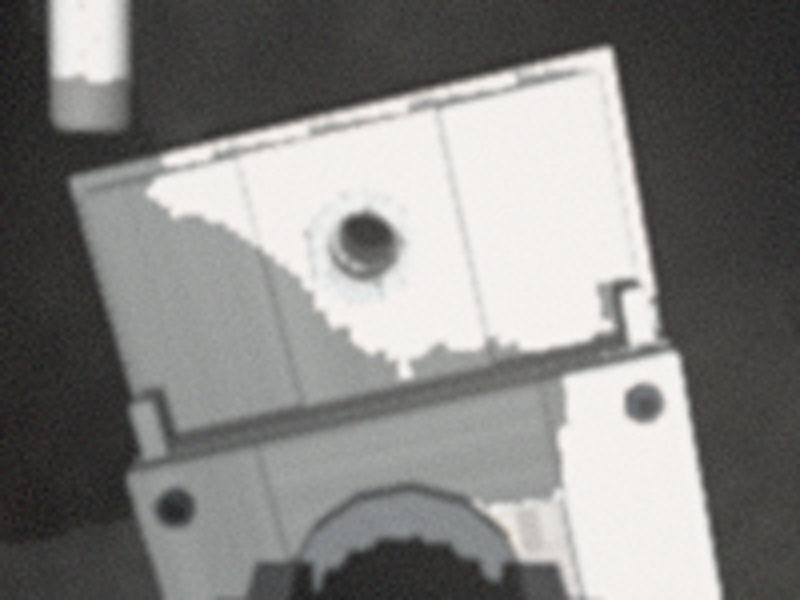

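View pics/s12.png

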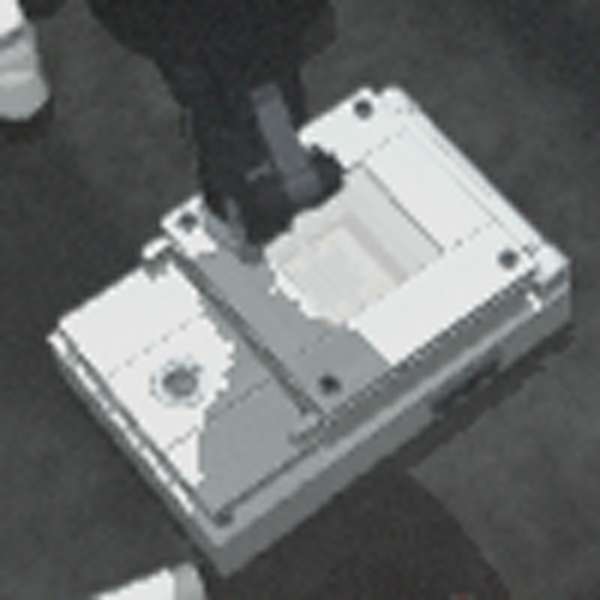

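View pics/t12.png

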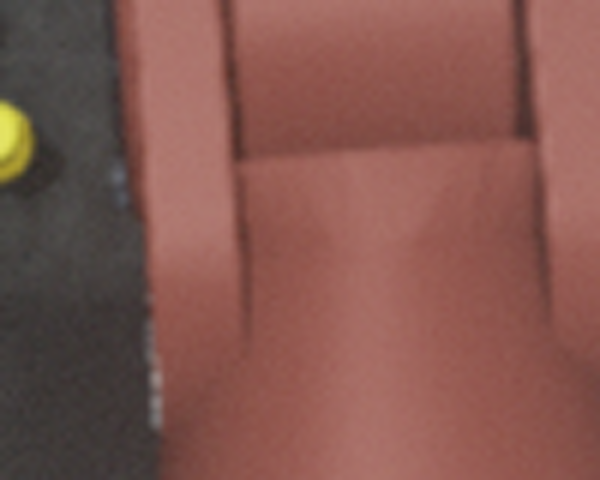

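```bash
python3 - <<'E'
from h import *
o=sensors.get_obs();p=o['position'];R=o['tcp_rot']
h=atz("wrist",(220+366/4,100+244/4),.046);print("lid hole",h)
l=atz("wrist",(220+368/4,100+240/4),.030);print("lower",l)
pin=p+R@np.array([.0016,0,.0019]);print("pin",pin, "fixed-cam hole",(.4052,.1695))
d=h-pin; print("shift tool /.15",(R.T@d/.15).round(4), "to fixed", (R.T@(np.array([.4052,.1695,h[2]])-(p+R@np.array([0,0,.001])))/.15).round(4))
E
```

```text
lid hole [0.40593559 0.17217409 0.046     ]
lower [0.40702888 0.17193135 0.03      ]
pin [0.442642   0.17474104 0.13762971] fixed-cam hole (0.4052, 0.1695)
shift tool /.15 [-0.0538  0.6115  0.2377] to fixed [-0.0615  0.6115  0.2458]
```

```bash
python3 - <<'E'
from h import *
o=sensors.get_obs();m=eyes.camera_model("wrist");p=o['position'];R=o['tcp_rot']
ct=R.T@(m['xyz']-p);At=R.T@m['attitude']
R11=Rt(np.pi/2-.151); R11=np.array([[.15,.001,-.989],[.989,0,.15],[0,-1,-.001]])
m11=dict(m,xyz=np.array([.54404,.0212,.14121])+R11@ct,attitude=R11@At)
m9=dict(m,xyz=np.array([.53979,.02081,.11777])+np.array([[.15,-.005,-.989],[.989,.001,.15],[.001,-1,.005]])@ct,attitude=np.array([[.15,-.005,-.989],[.989,.001,.15],[.001,-1,.005]])@At)
px=lambda a,b:(220+a/4,100+b/4)
print("w11 blk hole",atz("wrist",px(402,407),.04,m11),"front edge corners",atz("wrist",px(277,288),.04,m11),atz("wrist",px(529,288),.04,m11))
print("w9 front corners",atz("wrist",px(269,333),.04,m9),atz("wrist",px(546,333),.04,m9),"collar arc top",atz("wrist",px(407,386),.045,m9),"knob",atz("wrist",px(407,530),.076,m9))
c=np.array([.5863,.0137]);e=np.array([.9886,-.1504]);n=np.array([.1504,.9886])
print("exp front corners",c-.07*e-.025*n,c-.07*e+.025*n,"collar arc", c-.045*e-.016*e)
print("w12 flange corners",atz("wrist",px(70,180),.047),atz("wrist",px(612,48),.047))
O=np.array([.465,.1736]);ex=np.array([.9978,.0658]);ey=np.array([-.0658,.9978])
print("exp fl corners",O-.082*ex-.05*ey,O-.082*ex+.05*ey)
E
```

```text
w11 blk hole [0.54116936 0.0219787  0.04      ] front edge corners [0.51312768 0.00099867 0.04      ] [0.52069339 0.05077145 0.04      ]
w9 front corners [0.51299559 0.00074352 0.04      ] [0.520601 0.0507   0.04    ] collar arc top [0.52543185 0.02430272 0.045     ] knob [0.54146314 0.02179484 0.076     ]
exp front corners [ 5.13338e-01 -4.87000e-04] [0.520858 0.048943] collar arc [0.5259954 0.0228744]
w12 flange corners [0.38575429 0.11945221 0.047     ] [0.37743269 0.22208502 0.047     ]
exp fl corners [0.3864704 0.1183144] [0.3798904 0.2180944]
```

```bash
cat >> h.py <<'E'
CT=np.array([.0008,-.1423,.0664])
AT=np.array([[1,0,.001],[-.001,-.261,.9653],[0,-.9653,-.261]])
E
python3 - <<'E'
from h import *
o=sensors.get_obs();m=eyes.camera_model("wrist");p=o['position'];R=o['tcp_rot'];print(p.round(4),R[:,1])
ct=R.T@(m['xyz']-p);At=R.T@m['attitude'];print(ct)
R12=np.array([[.15,-.004,-.989],[.989,0,.15],[0,-1,.004]])
m12=dict(m,xyz=np.array([.444136,.17259,.1369])+R12@ct,attitude=R12@At)
px=lambda a,b:(220+a/4,100+b/4)
print("lid hole",atz("wrist",px(366,244),.046,m12),"lower",atz("wrist",px(368,240),.03,m12),"corners",atz("wrist",px(70,180),.047,m12),atz("wrist",px(612,48),.047,m12))
E
```

```text
[0.4443 0.1729 0.1376] [-2.71990378e-03  8.53762405e-04 -9.99995937e-01]
[ 0.00078279 -0.14227738  0.06639874]
lid hole [0.40558448 0.1718518  0.046     ] lower [0.40665944 0.17159372 0.03      ] corners [0.38544712 0.11926107 0.047     ] [0.37716574 0.22164351 0.047     ]
```

```bash
python3 - <<'E'
from h import *
rows([(.4073,.1697,.105)],Rt(np.pi/2-.151))
E
```

```text
[-0.058  0.218  0.24 ]
turn [-0.002  0.     0.   ]
```

Emit:
apply_moves --moves '[-0.02,0,0.06,0,0,0,1,-0.04,0,0.12,0,0,0,1,-0.058,0,0.18,0,0,0,1,-0.058,0.05,0.24,-0.002,0,0,1,-0.058,0.15,0.24,-0.002,0,0,1,-0.058,0.21,0.24,-0.002,0,0,1,-0.058,0.21,0.24,-0.002,0,0,1,-0.058,0.21,0.24,-0.002,0,0,1,-0.058,0.21,0.24,-0.002,0,0,1]'

```text
clock: 18.7
position: [0.4077, 0.1697, 0.1066]
tcp_rot: [[0.15, 0.001, -0.989], [0.989, 0.0, 0.15], [0.001, -1.0, -0.001]]
ft_force: [0.3, 0.2, -1.5]
grip_width: 0.0233
```

```bash
python3 - <<'E'
from h import *
o=sensors.get_obs();print(o['clock'],o['position'],o['tcp_rot'][:,1],o['ft_force'],o['wrist_torque'],o['grip_width'])
p,d=eyes.get_image("side");crop(p,250,200,310,260,10,"pics/s13.png")
h=(.4054,.170)
for q in [(*h,.046),(*h,.056),(*h,.09)]: print((np.array(proj("side",q))-[250,200])*10)
o=sensors.get_obs();print(o['position'])
rows([(.4073,.1697,.105),(.4073,.1697,.08),(.4073,.1697,.065)],Rt(np.pi/2-.151))
E
```

```text
18.7 [0.407664   0.16966103 0.10660116] [ 9.14840447e-04  4.06819226e-04 -9.99999499e-01] [ 0.27383151  0.16411203 -1.4723259 ] [-0.05016717  0.03823489 -0.00424756] 0.023333322178796894
[298.25039958 433.0752027 ]
[293.30901631 412.45371219]
[275.72400958 339.06757124]
[0.40761908 0.1696888  0.10655668]
[-0.     0.01   0.002]
[-0.     0.177  0.002]
[-0.     0.277  0.002]
turn [0.001 0.    0.   ]
```

View pics/s13.png

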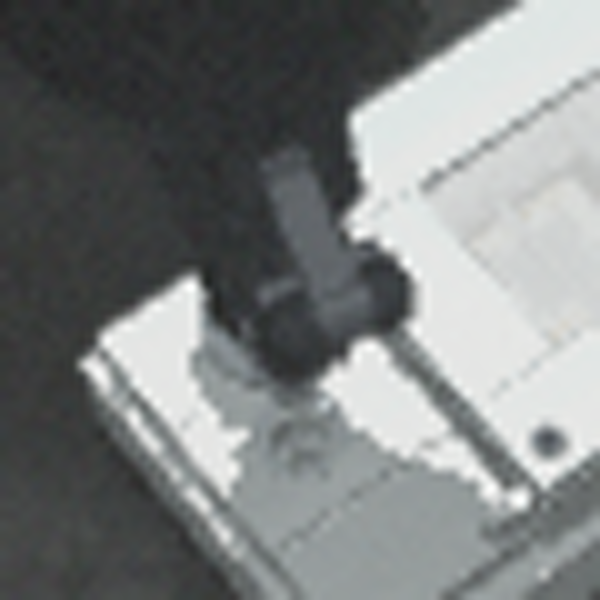

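Emit:
apply_moves --moves '[0,0.04,0,0,0,0,1,0,0.08,0,0,0,0,1,0,0.12,0,0,0,0,1,0,0.16,0,0,0,0,1,0,0.18,0,0,0,0,1,0,0.18,0,0,0,0,1]'

```text
clock: 19.5
position: [0.4075, 0.1697, 0.0793]
tcp_rot: [[0.15, 0.001, -0.989], [0.989, 0.0, 0.15], [0.0, -1.0, -0.0]]
ft_force: [-0.5, -0.3, -0.4]
grip_width: 0.0226
```

```bash
python3 - <<'E'
from h import *
o=sensors.get_obs();print(o['clock'],o['position'],o['tcp_rot'][:,1],o['ft_force'],o['wrist_torque'],o['grip_width'])
p,d=eyes.get_image("side");crop(p,250,200,310,260,10,"pics/s14.png")
rows([(.4073,.1697,.08),(.4073,.1697,.073),(.4073,.1697,.065)],Rt(np.pi/2-.151))
E
```

```text
19.5 [0.40749019 0.16966826 0.07932624] [ 5.14316040e-04  3.78971932e-04 -9.99999796e-01] [-0.48758855 -0.34797831 -0.38266729] [ 0.00464854 -0.02026714  0.0136574 ] 0.022593051963593104
[-0.    -0.003  0.002]
[-0.     0.044  0.002]
[-0.     0.097  0.002]
turn [0.001 0.    0.   ]
```

View pics/s14.png

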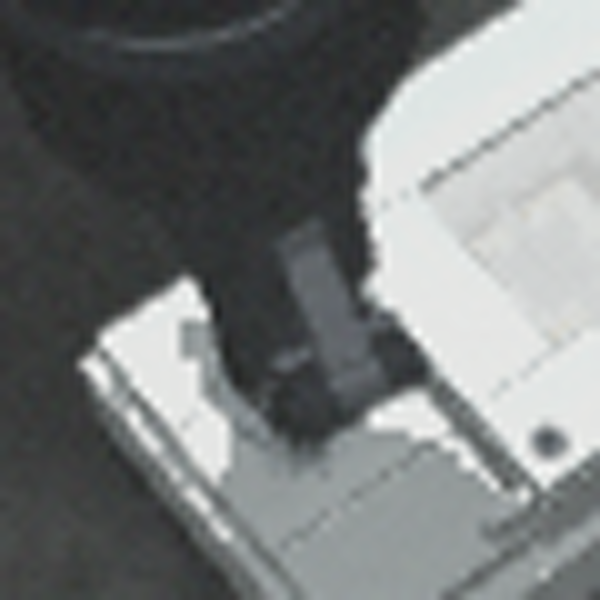

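Emit:
apply_moves --moves '[0,0.02,0,0,0,0,1,0,0.04,0,0,0,0,1,0,0.06,0,0,0,0,1,0,0.08,0,0,0,0,1,0,0.09,0,0,0,0,1]'

```text
clock: 20.18
position: [0.4076, 0.1697, 0.0658]
tcp_rot: [[0.15, 0.001, -0.989], [0.989, 0.0, 0.15], [0.0, -1.0, -0.001]]
ft_force: [0.1, -0.7, -0.3]
grip_width: 0.0234
```

```bash
python3 - <<'E'
from h import *
o=sensors.get_obs();print(o['clock'],o['position'],o['tcp_rot'][:,1],o['ft_force'],o['wrist_torque'],o['grip_width'])
p,d=eyes.get_image("side");crop(p,250,200,310,260,10,"pics/s15.png")
p,d=eyes.get_image("wrist");crop(p,220,100,420,250,4,"pics/w15.png")
E
```

```text
20.175 [0.40755188 0.16967435 0.06580976] [ 6.24072780e-04  3.78632820e-04 -9.99999734e-01] [ 0.07628419 -0.71936449 -0.31163182] [ 0.03354485  0.0062114  -0.02118472] 0.02335077623262441
```

View pics/s15.png

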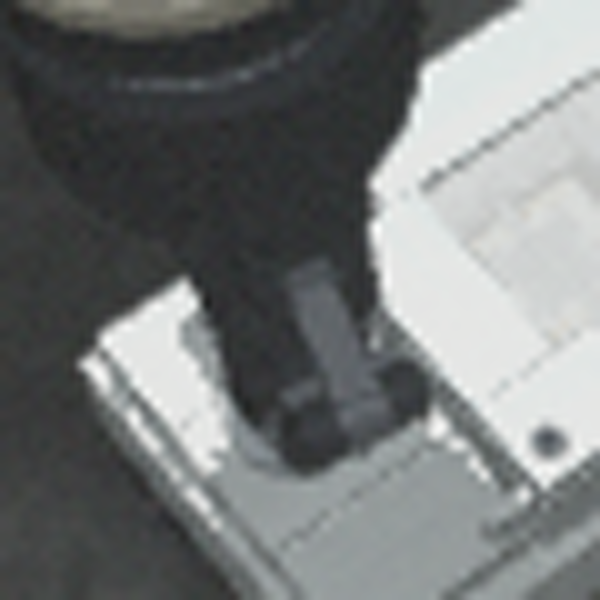

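View pics/w15.png

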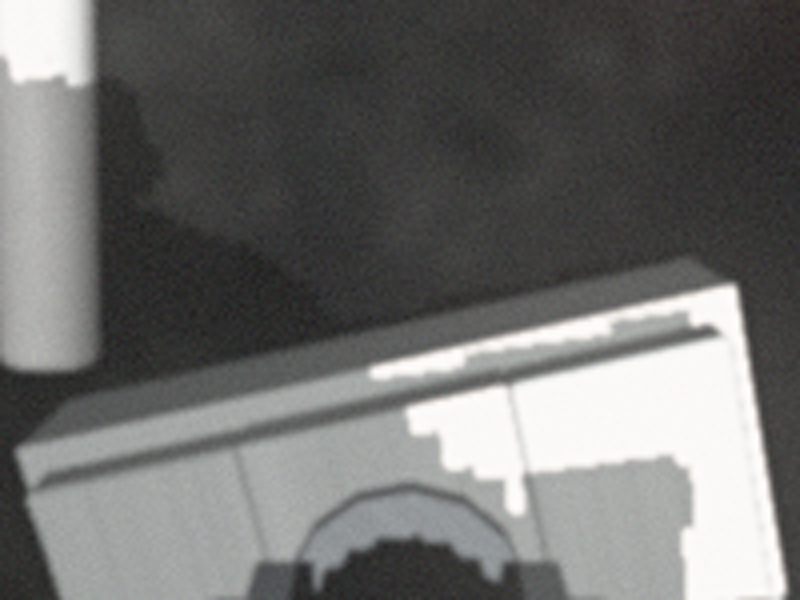

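Emit:
apply_moves --moves '[0,0.02,0,0,0,0,1,0,0.04,0,0,0,0,1,0,0.06,0,0,0,0,1,0,0.08,0,0,0,0,1,0,0.1,0,0,0,0,1,0,0.11,0,0,0,0,1,0,0.11,0,0,0,0,1]'

```text
clock: 21.15
position: [0.4075, 0.1697, 0.05]
tcp_rot: [[0.15, 0.001, -0.989], [0.989, 0.0, 0.15], [0.0, -1.0, -0.001]]
ft_force: [-3.6, -1.2, 9.0]
grip_width: 0.0232
```

```bash
python3 - <<'E'
from h import *
o=sensors.get_obs();print(o['clock'],o['position'],o['tcp_rot'][:,1],o['ft_force'],o['wrist_torque'],o['grip_width'])
E
```

```text
21.15 [0.40751182 0.16966717 0.04999859] [ 5.89874791e-04  1.99204823e-04 -9.99999806e-01] [-3.61860793 -1.21131558  8.99936754] [-0.22272958  0.93054457 -0.01183187] 0.023241544725562262
```

Emit:
apply_moves --moves '[0,0.01,0,0,0,0,1,0,0.02,0,0,0,0,1,0,0.03,0,0,0,0,1,0,0.03,0,0,0,0,1]'

```text
clock: 21.65
position: [0.4078, 0.1697, 0.0494]
tcp_rot: [[0.149, 0.002, -0.989], [0.989, -0.0, 0.149], [-0.0, -1.0, -0.002]]
ft_force: [-20.5, -4.1, 43.0]
grip_width: 0.0234
```

```bash
python3 - <<'E'
from h import *
o=sensors.get_obs();print(o['clock'],o['position'],o['tcp_rot'][:,1],o['ft_force'],o['wrist_torque'],o['grip_width'])
p,d=eyes.get_image("side");crop(p,230,170,350,260,6,"pics/s16.png")
p,d=eyes.get_image("wrist");crop(p,220,100,420,250,4,"pics/w16.png")
E
```

```text
21.65 [0.40777632 0.16971749 0.04943522] [ 1.53983733e-03 -3.34765532e-04 -9.99998758e-01] [-20.49280513  -4.08101678  42.99685235] [-0.81843612  4.33458271 -0.02042659] 0.023445637776025128
```

View pics/s16.png

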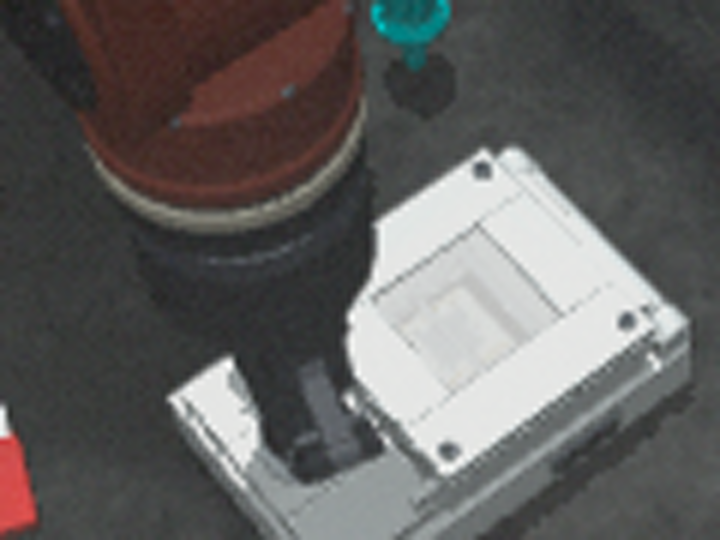

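View pics/w16.png

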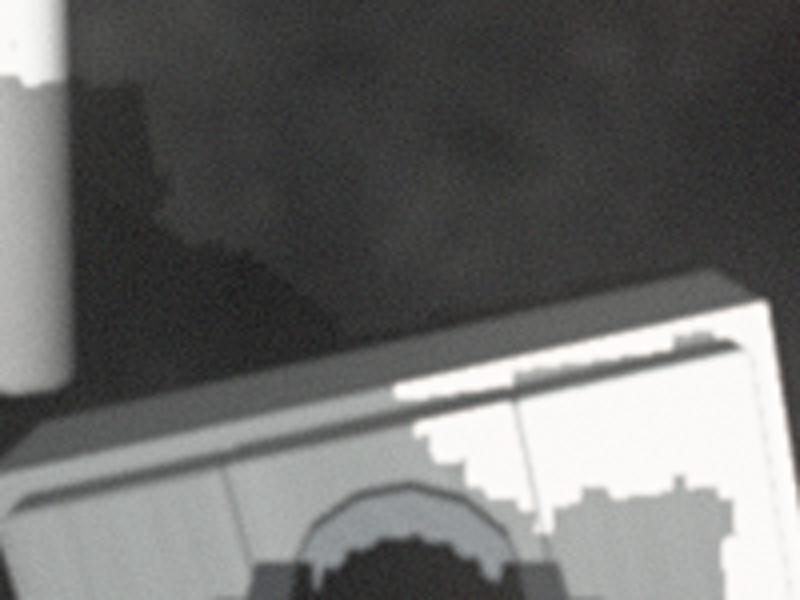

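Emit:
apply_moves --moves '[0,0.018,0.01,0,0,0,1,0,0.018,0.01,0,0,0,1,0,0.018,0.01,0,0,0,1,0,0.018,0.01,0,0,0,1]'

```text
clock: 22.25
position: [0.4076, 0.1697, 0.0497]
tcp_rot: [[0.149, 0.005, -0.989], [0.989, -0.001, 0.149], [-0.0, -1.0, -0.005]]
ft_force: [-9.4, -3.3, 27.6]
grip_width: 0.0234
```

```bash
python3 - <<'E'
from h import *
o=sensors.get_obs();print(o['clock'],o['position'],o['tcp_rot'][:,1],o['ft_force'],o['wrist_torque'],o['grip_width'])
p,d=eyes.get_image("side");crop(p,230,170,350,260,6,"pics/s17.png")
m=eyes.camera_model("side")
# lid top heights
v,u=np.mgrid[:400,:640]; r=np.stack([(u-m['cx'])/m['fx'],(v-m['cy'])/m['fy'],np.ones_like(u)],-1)@m['attitude'].T
X=m['xyz']+r*d[...,None]
O=np.array([.465,.1736]);ex=np.array([.9978,.0658]);ey=np.array([-.0658,.9978])
fx=(X[...,:2]-O)@ex;fy=(X[...,:2]-O)@ey
s=(abs(fx)<.1)&(abs(fy)<.05)&(d>0)&(X[...,2]>.05)&(X[...,2]<.068)&(fy<0)
A=np.c_[fx[s],np.ones(s.sum())];print("lid plane slope",np.linalg.lstsq(A,X[...,2][s],rcond=None)[0],s.sum())
o=sensors.get_obs();print(o['position'],o['ft_force'])
E
```

```text
22.25 [0.40764947 0.1697308  0.04974506] [ 0.00466866 -0.00116421 -0.99998842] [-9.42143837 -3.26243074 27.64578978] [-0.85299769  2.02396655 -0.03193044] 0.023419567470665682
lid plane slope [-0.00325331  0.05897467] 992
[0.4076163  0.16973457 0.04972774] [-9.08470641 -4.00557869 28.64262224]
```

View pics/s17.png

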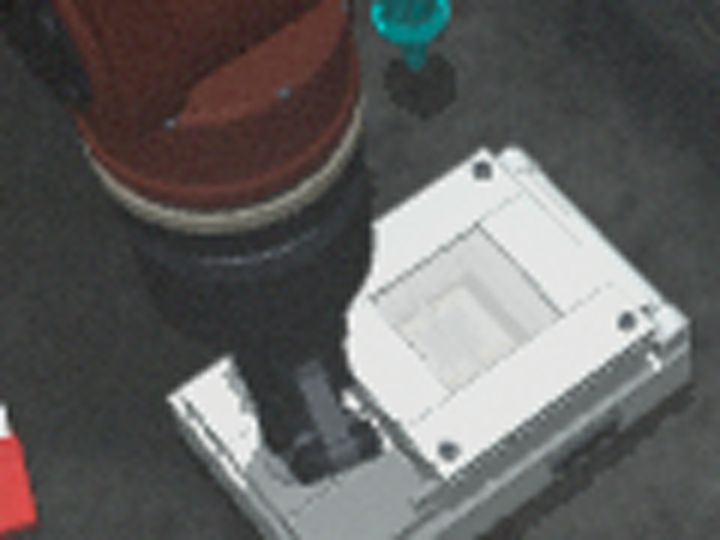

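```bash
python3 - <<'E'
from h import *
print(arm.sign_off()); o=sensors.get_obs();print(o['clock'],o['position'],o['ft_force'],o['grip_width'])
E
```

```text
the job is handed in; nothing more can be done
None
the job is handed in; nothing more can be done
```

The lever is down flat, the lid is shut, and the black-knobbed wide-collar pin is through both holes. I handed the job in with the gripper still holding the pin and pressing. The hand-in reported no verdict.

**Last checks before hand-in (clock about 22 s):**
- **Press:** the push on the wrist was about 28 N upward, with about 9 N sideways. It briefly peaked at 43 N upward and 20 N sideways, so I eased off.
- **Grip:** the fingers were holding the knob at 23 mm opening.
- **Tool position:** the tool was at z = 0.0497 m, which puts the collar on the flange at about 0.040 m. The tilt was about 0.005 rad.
- **Lid:** the slope of the lid's top from the side camera's depth was about 0.003 rad, so it is flush.
- **Lever:** the side picture after the push showed it flat. After that I could only see it through the lid window.
- **Other objects:** I did not measure the other two pins, the vials or the timer at the end. The pictures showed no sign that any had been disturbed.

**Disagreements:**
- **Pin hole position:** the trained networks were up to about 12 mm off on it, so I read it by hand from the pictures. The wrist and fixed cameras then differed by about 2 mm sideways, and I took a point between them. The pin went in with no noticeable force.
- **Camera pose:** some wrist readings were first computed with a pose that had shifted after the picture was taken, so I redid them.

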